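Change the nozzle on the frame warmer and set its heat

ROBOT

A 6-joint arm with a two-finger parallel gripper is mounted at the origin on the work surface. World frame = base frame: x ahead of the robot, y to its left, z up, the work surface at z = 0. Lengths are in mm, angles in rad, forces in N, time in s.
With the tool pointing down it reaches from about 350 to 875 mm from the base axis. Payload 4.2 kg.
Tool frame: the origin (TCP) lies at the very end of the fingers, on their centre line; the grasp point (between the pads) lies 19 mm behind it; z points along the fingers, y is the line along which they close (so a half turn about z gives the same grasp; the last joint's range is limited). The gripper opens to 85 mm and grips with 20 to 120 N. Pads are 22 mm wide; open, the fingers measure 114 mm over their backs; the gripper's body (76 mm by 85 mm) begins 54 mm behind the grasp point. The pads swing forward as they close: fully open they stand 13 mm farther back than shut.
Start: joints at [1.533, 0.385, 0.008, 0, -1.194, -0.259], TCP at [182.756, 597.662, 231.312] pointing down, gripper open.
Joint ranges: [-3.14, 3.14], [-1.21, 2.06], [-1.07, 1.41], [-3.16, 2.05], [-2.99, -0.16], [-3.1, 3.1]. Speed limits (rad/s): [2.79, 2.79, 3.14, 3.14, 3.14, 3.14].

INTERFACE

Orientations are given as a unit quaternion [x, y, z, w].
In Python, from bench import arm, optics gives the robot as it stands. The module is installed in compiled form; this text tells all that it offers.
- The arm moves only by the tool step_arm, never from a script. Its argument "motion" is a list of rows, each an object with "dr": the turn, a rotation vector about the tool's x, y, z in units of 8 degrees (1.0 is 8 degrees), a list of three; "slide": the shift along the tool's x, y, z in mm, a list of three; "jaw": the finger opening in mm, from 0 to 85.4. A call has exactly 8 rows; each row is the pose to reach, as a shift and turn from the pose commanded when the call began, along the tool's axes at that moment; what a row does not reach only later rows make up. A row lasts 1/8 s, in which the tool goes at most 62.5 mm and 10.7 degrees, less where a joint would pass 70% of its speed; a pose out of reach is approached as far as the arm can. A call with a gripper value outside its range is refused whole. The fingers move at their own pace and stop on an object; the grip force is fixed at half the most. Time passes only in rows, so rows that repeat a pose let the fingers close, or fill a call up. It gives the time, the measured TCP pose, the force, the opening and the grip force at its end, in the units of the state.
- arm.read_state(): the state, without advancing time (a new reading comes with each control period).
- optics.get_image(name): name is "scene" or "top" or "wrist"; returns the picture (384x512x3 uint8, blue, green, red); there is no depth.
- optics.camera_info(name): a dict with "camera_matrix" (3x3 intrinsics, pixels), "view" (4x4, takes a point from world to camera coordinates); the wrist camera has in their place "T_tool_cam" (4x4, takes a point from camera to tool coordinates, whose origin is the TCP and whose axes are the flange's). Camera axes: x right, y up, looking along -z (the intrinsics and any distortion apply to the point x, -y, -z); pixel columns grow to the right and rows downward; lengths in mm; the calibration is good to about 2 mm. A picture is of the moment at which its call begins: read the wrist's pose just before it. camera_info takes no time and is no camera call.
- arm.job_done(): hands the job in; it is judged then, once.
The state is a dict: "clock": time; "joints": joint angles; "joint_vel": joint speeds; "joint_efforts": joint torques, N m; "position": TCP position; "ee_rot": TCP orientation; "contact_force": force on the tool from outside, world axes, zero at the start; "wrist_torque": the same for the moment, N m; "gripper_width": finger opening in mm; "grasp_force": force on a finger pad.
Only numpy, scipy, OpenCV 4.12 (cv2) and the standard library are available. Lean on these libraries where they do the work, as an engineer would, in place of code of your own. Each camera call takes 0.05 s, during which the arm holds its last target. There are 200 camera calls.

TASK

Change the nozzle on the hot-air frame warmer: take off the wide one and seat it back in the empty pocket of the leaning rack, then lower the slim round one into the warmer's tapered outlet, not dropped, so that it stands upright and fully home, and let go. Last, turn the outer heat ring on the sloping panel until its white pointer is at the orange dot, leaving the small airflow knob in its middle as it is. Leave the fan nozzle, the acrylic sample box and the folded spectacles where they are.

Things in the scene. Friction and masses are not known exactly. Their poses are not given: they have to be found in the camera images.
- slim_mid (a point): Slim round aluminium nozzle, 108 mm long, 0.11 kg. This point: on its axis, 54 mm above its foot; z runs foot to tip. From the foot up: taper 36 mm wide, widening to 51 at 42 mm; black collar 58 wide, 44 to 50 mm; straight tube 28 wide, 50 to 90 mm (grip there, best at 76 mm); cone to 16 wide at the tip. Starts in a rack pocket, leaning 40 degrees from vertical, tip to the robot's side.
- wide_mid (a point): Wide round aluminium nozzle, 95 mm long, 0.14 kg, at first fitted upright in the warmer's outlet. Same taper and collar as the slim one, then a straight tube 42 mm wide from 50 to 95 mm above the foot (grip there, best at 74 mm). This point: on its axis, 50 mm above its foot; z runs foot to tip.
- fan_mid (a point): Flat fan nozzle in the rack, to be left alone: same taper and collar, then a fishtail that spreads to 56 mm (up and down the slope) by 12 mm at 104 mm above its foot. This point: on its axis, 50 mm above its foot; z runs foot to tip.
- rack: Fixed wooden nozzle rack, 256 mm wide (its y), 80 deep, top edge 97 mm up. Origin: on the table under its middle. Its board slopes, rising to its +x, and holds three tapered pockets in a row along y, 80 mm apart, all leaning 40 degrees from vertical to its -x (the robot's side). Slim and fan nozzle sit in two of them, which varies; one is empty.
- outlet (a point): Centre of the rim of the warmer's upright steel outlet: a socket with the nozzles' taper, 51 mm wide inside at the rim, 62 outside, 41 deep, rim 160 mm up. Axes: z up, -x to the panel. The warmer: fixed white box 170 mm wide (y), 115 high, from 180 mm (-x) to 60 mm (+x) of here. A nozzle fully home has its foot 42 to 43 mm below the rim, its collar 1 to 2 mm above it.
- dial_centre (a point): Centre of the dial on the warmer's sloping panel, on the knobs' common axis, 18 mm out from the panel. z points out of the panel along that axis (35 degrees from vertical, to the robot's side), x up the slope. Outer heat ring: grey, ribbed, 52 mm across, 6 to 26 mm out from the panel. Inner airflow knob: aluminium, 24 mm across, 26 to 42 mm out.
- orange_dot (a point): The orange dot on the black dial, 36 mm from its centre: the heat setting wanted.
- heat_pointer (a point): Outer end of the white pointer line on the top of the outer heat ring, 26 mm from the axis.
- heat (a joint): Angle of the outer heat ring in rad, 0 to 4.7, growing clockwise as seen facing the panel; its pointer is at the orange dot at 2.6. It stays where it is left and needs about 0.05 N m to turn.
- airflow (a joint): Angle of the inner airflow knob in rad, 0 to 4.7, growing clockwise; turns freely of the ring and must be left as it is. It needs about 0.015 N m to turn.
- airflow_mark (a point): The red mark on top of the airflow knob, 10 mm from the axis.
- sample_mid (a point): The tall clear acrylic box of coloured acetate samples, loose, 60 by 40 by 170 mm, 0.45 kg, standing in the gap between the rack and the warmer; this point is its middle, 85 mm up.
- spectacles_mid (a point): A folded amber spectacle frame lying loose in the same gap, 46 by 138 (along its y) by 25 mm; this point is its middle, 12 mm up.
- empty_pocket (a point): Centre of the rim of the rack's empty pocket, a socket with the nozzles' taper, 51 mm wide inside at the rim, 41 deep. z points out of the pocket along its axis, 40 degrees from vertical. A nozzle fully home in it has its foot 42 to 43 mm below the rim, its collar 1 to 2 mm above it.
There are look-alikes about, which are no part of the job. Leave any green look-alike of the part that bears wide_mid alone.

How it is judged:
By the outcome, as a careful person would: the job done as asked, in the order asked, and still so for the second after the job is handed in, with the robot touching nothing.
It also fails if it takes over 67 s, if anything falls off the work surface, if the arm or the gripper's body presses on something with over 40 N, if the wrist force passes 120 N, or if a joint passes its speed limit or range.

## Working session

There is one attempt and no reset: what is moved stays moved. The work goes in short steps, Python scripts to look and compute and a tool call to move; the robot and the scene stay as the last step left them, time stands still between calls to the robot, and variables do not carry over. Pictures are saved under pics/ and viewed, at most 10 in all, crops included, and the job is handed in when it is done.

Besides the shell and the picture viewer there is one more tool, called after "Call:" in YAML: its name, and indented under it one key for each argument. step_arm: Moves the arm, as the interface text tells. Its arguments: {"type":"object","properties":{"motion":{"type":"array","items":{"type":"object","properties":{"dr":{"type":"array","items":{"type":"number"}},"slide":{"type":"array","items":{"type":"number"}},"jaw":{"type":"number"}}}}},"required":["motion"]}

```bash
mkdir -p pics
python3 - <<'E'
from bench import arm, optics
import cv2, numpy as np
np.set_printoptions(precision=4,suppress=True)
for n in ["scene","top"]:
    cv2.imwrite(f"pics/{n}0.png",optics.get_image(n))
for n in ["scene","top","wrist"]: print(n,optics.camera_info(n))
print(arm.read_state())
a=cv2.imread("pics/scene0.png");b=cv2.imread("pics/top0.png")
E
```

```text
scene {'camera_matrix': array([[391.2032,   0.    , 259.4927],
       [  0.    , 391.2032, 195.6214],
       [  0.    ,   0.    ,   1.    ]]), 'view': array([[    0.1769,     0.984 ,    -0.021 ,  -110.1147],
       [   -0.5518,     0.1168,     0.8257,   246.6152],
       [    0.815 ,    -0.1344,     0.5637, -1366.475 ],
       [    0.    ,     0.    ,     0.    ,     1.    ]])}
top {'camera_matrix': array([[471.6459,   0.    , 263.1446],
       [  0.    , 471.6459, 192.7526],
       [  0.    ,   0.    ,   1.    ]]), 'view': array([[    0.0092,    -1.    ,     0.0038,    -0.9755],
       [    0.9827,     0.0097,     0.1851,  -638.2966],
       [   -0.1851,     0.002 ,     0.9827, -1214.5948],
       [    0.    ,     0.    ,     0.    ,     1.    ]])}
wrist {'camera_matrix': array([[284.3206,   0.    , 258.7903],
       [  0.    , 284.3206, 189.5096],
       [  0.    ,   0.    ,   1.    ]]), 'T_tool_cam': array([[   0.0002,    0.955 ,    0.2967,   76.4553],
       [   1.    ,    0.    ,   -0.0005,   -0.7044],
       [  -0.0005,    0.2967,   -0.955 , -144.5273],
       [   0.    ,    0.    ,    0.    ,    1.    ]])}
{'clock': 0.1, 'joints': array([ 1.5326,  0.3855,  0.0068, -0.0004, -1.194 , -0.2586]), 'joint_vel': array([-0.0012, -0.0007,  0.0027,  0.0028,  0.0008,  0.0004]), 'joint_efforts': array([ -0.0002, -39.332 ,  18.893 ,   4.198 ,  -0.0026,   0.    ]), 'position': array([182.6214, 597.1735, 230.3039]), 'ee_rot': array([ 0.989 , -0.1479, -0.0001,  0.001 ]), 'contact_force': array([-0.0537,  0.0491,  0.1698]), 'wrist_torque': array([-0.0024, -0.0425,  0.0222]), 'grasp_force': 0.0, 'gripper_width': 85.37121213701761}
```

View pics/scene0.png

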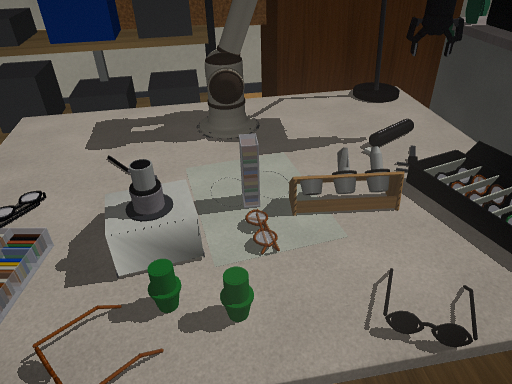

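View pics/top0.png

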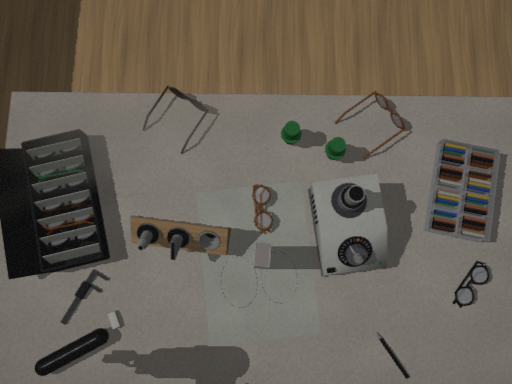

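The scene view shows the warmer with the wide nozzle at (143,190), the rack at (345,190), green look-alikes at (163,287) and (237,295), the acrylic box at (250,172) and the spectacles at (262,230). In the top view the rack spans (130..228, 217..255), with its empty pocket near (209,240). The outlet is near (352,198) and the dial near (355,251).

The only grey round nozzle standing in the outlet is the one at top (352,196), so that is wide_mid. The green ones at (291,132) and (336,148) are look-alikes. I'll confirm this in an enlarged crop.

Run:
```python
import cv2, numpy as np
b=cv2.imread("pics/top0.png")
r=cv2.resize(b[205:265,125:235],None,fx=5,fy=5,interpolation=cv2.INTER_CUBIC)
w=cv2.resize(b[170:280,305:390],None,fx=5,fy=5,interpolation=cv2.INTER_CUBIC)
o=np.zeros((600,800,3),np.uint8)
rr=cv2.resize(r,(370,202)); o[:202,:370]=rr
ww=w; o[:550,375:800]=ww
a=cv2.imread("pics/scene0.png"); s=cv2.resize(a[140:220,280:410],(370,228),interpolation=cv2.INTER_CUBIC); o[210:438,:370]=s
o=cv2.convertScaleAbs(o,alpha=1.5)
cv2.imwrite("pics/crop0.png",o)
```

```text
(no output)
```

View pics/crop0.png

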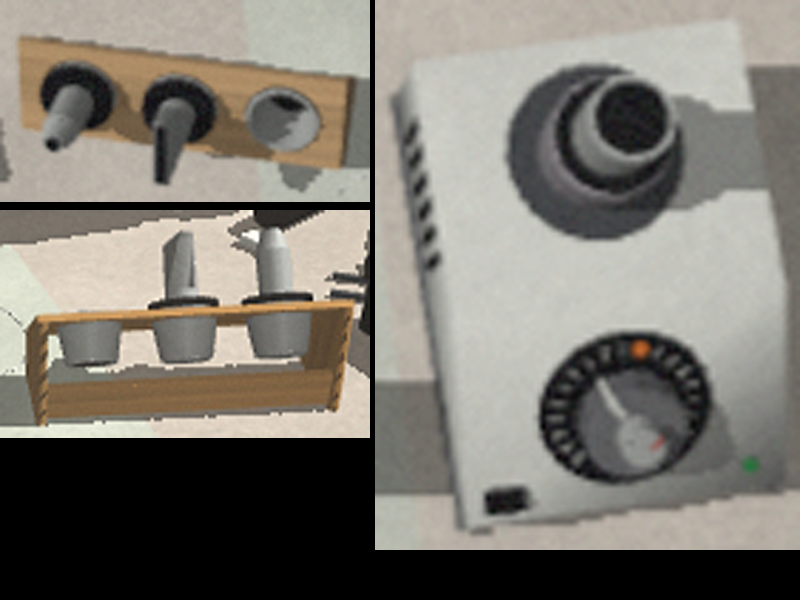

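In the crop, the wide nozzle's mouth is at top pixel (357,193); it is grey and in the outlet, so it is the right part. In the rack, slim is the left pocket (collar (148,232), tip (141,248)), the flat fan is in the middle, and the empty rim is at (209,240). On the dial, the orange dot is at (358,240), and the white pointer's outer end at about (349,245.5) is counter-clockwise of it. The red airflow mark is at (362,258).

```bash
cat > h.py <<'E'
from bench import arm, optics
import numpy as np, cv2, json
from scipy.spatial.transform import Rotation as R
np.set_printoptions(precision=3,suppress=True)
def ray(name,px,T=None):
    i=optics.camera_info(name); K=i['camera_matrix']
    Twc=np.linalg.inv(i['view']) if T is None else T@i['T_tool_cam']
    d=np.array([(px[0]-K[0,2])/K[0,0],-(px[1]-K[1,2])/K[1,1],-1.])
    return Twc[:3,3],Twc[:3,:3]@d
def atz(name,px,z,T=None):
    o,d=ray(name,px,T); return o+d*(z-o[2])/d[2]
def proj(name,p,T=None):
    i=optics.camera_info(name); K=i['camera_matrix']
    V=i['view'] if T is None else np.linalg.inv(T@i['T_tool_cam'])
    c=V[:3,:3]@np.asarray(p,float)+V[:3,3]
    return np.array([K[0,0]*c[0]/-c[2]+K[0,2],K[1,1]*-c[1]/-c[2]+K[1,2]])
def toolT(s=None):
    s=s or arm.read_state(); T=np.eye(4); T[:3,:3]=R.from_quat(s['ee_rot']).as_matrix(); T[:3,3]=s['position']; return T
def tri(rs):
    A=np.zeros((3,3));b=np.zeros(3)
    for o,d in rs:
        d=d/np.linalg.norm(d);M=np.eye(3)-np.outer(d,d);A+=M;b+=M@o
    return np.linalg.solve(A,b)
def tool(axis_z,ycl):
    z=np.array(axis_z)/np.linalg.norm(axis_z); y=np.array(ycl,float); y-=z*(y@z); y/=np.linalg.norm(y)
    return np.c_[np.cross(y,z),y,z]
def delta(Rm,p,T=None):
    """slide and dr from present pose to target"""
    T=toolT() if T is None else T
    return T[:3,:3].T@(np.array(p)-T[:3,3]), np.degrees(R.from_matrix(T[:3,:3].T@Rm).as_rotvec())/8
def snap(name):
    s=arm.read_state(); T=toolT(s); im=optics.get_image(name); return T,im
E
python3 - <<'E'
from h import *
print("wide tip",atz("top",(356.8,193),212.5), "scene proj",proj("scene",atz("top",(356.8,193),212.5)))
for z in (60,80,100): print("dot",z,atz("top",(358.2,239.6),z),"c",atz("top",(355,251.4),z))
for z in(50,60,70,80,90): print("empty",z,atz("top",(209.1,240.1),z),"slimcollar",atz("top",(147.9,231.8),z+5))
print("slimtip",[atz("top",(140.8,247.8),z) for z in(100,120)])
print("board top edge z97",atz("top",(125+20/3.364,205+38/3.364),97),atz("top",(125+350/3.364,205+75/3.364),97))
print("box top",atz("top",(262,247),170),atz("top",(257,243),170),atz("top",(271,243),170))
print("warmer corners 115",atz("top",(305+40/5,170+60/5),115),atz("top",(305+365/5,170+20/5),115))
print("specs",atz("top",(262,207),12))
T=toolT();print(T)
E
```

```text
wide tip [ 611.068 -216.856  212.5  ] scene proj [139.934 163.248]
dot 60 [ 514.217 -248.244   60.   ] c [ 483.   -238.91   60.  ]
dot 80 [ 512.431 -244.155   80.   ] c [ 481.712 -234.971   80.   ]
dot 100 [ 510.644 -240.067  100.   ] c [ 480.425 -231.031  100.   ]
empty 50 [509.996 148.222  50.   ] slimcollar [530.127 311.503  55.   ]
empty 60 [509.143 147.108  60.   ] slimcollar [529.111 309.085  65.   ]
empty 70 [508.29  145.993  70.   ] slimcollar [528.094 306.668  75.   ]
empty 80 [507.437 144.879  80.   ] slimcollar [527.078 304.25   85.   ]
empty 90 [506.585 143.765  90.   ] slimcollar [526.062 301.832  95.   ]
slimtip [array([484.429, 316.524, 100.   ]), array([483.075, 311.426, 120.   ])]
board top edge z97 [565.711 347.471  97.   ] [539.52   92.471  97.   ]
box top [484.361   6.86  170.   ] [493.867  19.026 170.   ] [494.187 -14.782 170.   ]
warmer corners 115 [ 657.499 -123.862  115.   ] [ 680.477 -293.403  115.   ]
specs [606.787   7.819  12.   ]
[[  0.956  -0.293  -0.    182.621]
 [ -0.293  -0.956  -0.002 597.173]
 [  0.      0.002  -1.    230.304]
 [  0.      0.      0.      1.   ]]
```

Run:
```python
from h import *
print(delta(tool([0,0,-1],[-.105,-.994,0]),[430,210,340]))
```

```text
(array([ 349.85 ,  298.072, -109.046]), array([ 0.015,  0.   , -1.373]))
```

Call:
step_arm:
  motion:
    - {"slide":[350,298,-109],"dr":[0,0,-1.37],"jaw":85}
    - {"slide":[350,298,-109],"dr":[0,0,-1.37],"jaw":85}
    - {"slide":[350,298,-109],"dr":[0,0,-1.37],"jaw":85}
    - {"slide":[350,298,-109],"dr":[0,0,-1.37],"jaw":85}
    - {"slide":[350,298,-109],"dr":[0,0,-1.37],"jaw":85}
    - {"slide":[350,298,-109],"dr":[0,0,-1.37],"jaw":85}
    - {"slide":[350,298,-109],"dr":[0,0,-1.37],"jaw":85}
    - {"slide":[350,298,-109],"dr":[0,0,-1.37],"jaw":85}

```text
clock: 1.1
position: [431.1, 208.0, 341.0]
ee_rot: [0.999, -0.054, 0.0, -0.0]
contact_force: [-0.2, 0.6, -0.2]
gripper_width: 85.0
grasp_force: 0.0
```

Run:
```python
from h import *
T,im=snap("wrist"); np.save("pics/T1.npy",T); cv2.imwrite("pics/w1.png",im)
print(T[:3,3],arm.read_state()['joints'],arm.read_state()['clock'])
print(delta(tool([0,0,-1],[.134,-.99,0]),[545,-226,330]))
```

```text
[431.124 208.005 340.978] [ 0.786  0.067 -0.135  0.002 -1.367  0.675] 1.15
(array([159.054, 417.579,  12.187]), array([ 0.001, -0.015, -1.747]))
```

Call:
step_arm:
  motion:
    - {"slide":[159,418,12],"dr":[0,0,-1.75],"jaw":85}
    - {"slide":[159,418,12],"dr":[0,0,-1.75],"jaw":85}
    - {"slide":[159,418,12],"dr":[0,0,-1.75],"jaw":85}
    - {"slide":[159,418,12],"dr":[0,0,-1.75],"jaw":85}
    - {"slide":[159,418,12],"dr":[0,0,-1.75],"jaw":85}
    - {"slide":[159,418,12],"dr":[0,0,-1.75],"jaw":85}
    - {"slide":[159,418,12],"dr":[0,0,-1.75],"jaw":85}
    - {"slide":[159,418,12],"dr":[0,0,-1.75],"jaw":85}

```text
clock: 2.15
position: [544.3, -225.0, 326.5]
ee_rot: [0.998, 0.067, -0.001, -0.0]
contact_force: [0.1, 0.6, -0.9]
gripper_width: 85.3
grasp_force: 0.0
```

Run:
```python
from h import *
T,im=snap("wrist"); np.save("pics/T2.npy",T); cv2.imwrite("pics/w2.png",im)
print(T[:3,3],arm.read_state()['joints'])
w1=cv2.imread("pics/w1.png")
cv2.imwrite("pics/w12.png",np.vstack([cv2.resize(w1,(400,300)),cv2.resize(im,(400,300))]))
T1=np.load("pics/T1.npy")
print("pred w1 empty",proj("wrist",[508,145,75],T1),"slim collar",proj("wrist",[527,304,80],T1))
print("pred w2 wide tip",proj("wrist",[611,-217,212.5],T),"rim",proj("wrist",[611,-217,160],T))
o=np.zeros((600,800,3),np.uint8); o[:384,:400]=w1[:,60:460]; o[:384,400:]=im[:,56:456]
cv2.imwrite("pics/w12.png",cv2.convertScaleAbs(o[:384],alpha=1.3))
```

```text
[ 544.304 -225.02   326.534] [-0.117  0.276  0.085  0.    -1.383  1.823]
pred w1 empty [298.589  96.217] slim collar [180.827  94.729]
pred w2 wide tip [260.334 112.084] rim [260.071 110.097]
```

View pics/w12.png

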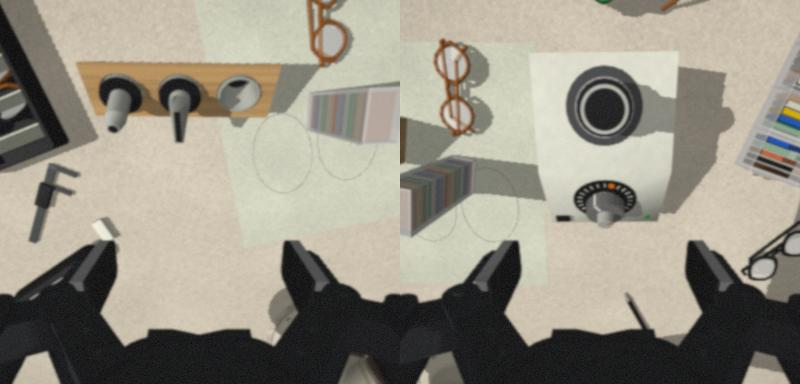

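The left half (rack, wrist view) shows the slim collar at (181,94), the fan at (240,96) and the empty rim at (299,93). The right half (warmer) shows the wide nozzle's bore at (260,109), the orange dot at (267,186) and the knob at about (260,208). All agree with the predictions to within about 3 px.

Run:
```python
from h import *
T1=np.load("pics/T1.npy");T=np.load("pics/T2.npy")
def blob(im,c,thr,r=45,inv=True):
    g=cv2.cvtColor(im,cv2.COLOR_BGR2GRAY); x,y=map(int,c); x0,y0=max(x-r,0),max(y-r,0)
    m=(g[y0:y+r,x0:x+r]<thr) if inv else (g[y0:y+r,x0:x+r]>thr)
    n,l,s,ce=cv2.connectedComponentsWithStats(m.astype(np.uint8))
    k=l[y-y0,x-x0]; return (ce[k]+[x0,y0], s[k]) if k else None
w2=cv2.imread("pics/w2.png");w1=cv2.imread("pics/w1.png");top=cv2.imread("pics/top0.png")
for t in (30,50,70): print("bore",t,blob(w2,(260,109),t), "top",blob(top,(357,193),t,12))
b=blob(w2,(260,109),50)[0]
print("tip from wrist",atz("wrist",b,212.5,T), "tri",tri([ray("wrist",b,T),ray("top",(356.8,193))]))
for n,im,(x,y,r) in (("w2",w2,(265,186,30)),("top",top,(358,240,8))):
    p=im[y-r:y+r,x-r:x+r].astype(int); m=(p[...,2]>150)&(p[...,2]-p[...,0]>80); yy,xx=np.nonzero(m); print(n,"dot",xx.mean()+x-r,yy.mean()+y-r,m.sum())
    if n=="w2": d2=(xx.mean()+x-r,yy.mean()+y-r)
    else: dt=(xx.mean()+x-r,yy.mean()+y-r)
print("dot tri",tri([ray("wrist",d2,T),ray("top",dt)]))
print("empty tri",tri([ray("wrist",(299,93),T1),ray("top",(209.1,240.1))]),"slim collar tri",tri([ray("wrist",(181,94),T1),ray("top",(147.9,231.8))]))
z=cv2.resize(w2[160:235,210:310],(400,300),interpolation=cv2.INTER_CUBIC);y=cv2.resize(w1[65:140,150:330],(800,333),interpolation=cv2.INTER_CUBIC)
```

```text
bore 30 (array([260.524, 110.074]), array([ 27,  26,  37,  39, 743], dtype=int32)) top (array([355.936, 193.079]), array([  5,   6,  13,  13, 140], dtype=int32))
bore 50 (array([260.173, 108.936]), array([  26,   25,   39,   41, 1210], dtype=int32)) top (array([355.812, 193.221]), array([  4,   6,  14,  14, 154], dtype=int32))
bore 70 (array([260.084, 108.937]), array([  26,   25,   39,   41, 1276], dtype=int32)) top (array([355.914, 193.075]), array([  4,   5,  15,  15, 174], dtype=int32))
tip from wrist [ 613.615 -216.498  212.5  ] tri [ 612.8   -217.278  206.825]
w2 dot 267.0 185.0 1
top dot nan nan 0
dot tri [nan nan nan]
empty tri [509.993 144.815  75.027] slim collar tri [528.853 308.171  65.325]<stdin>:13: RuntimeWarning: Mean of empty slice.
  ret = ret.dtype.type(ret / rcount)
<stdin>:15: RuntimeWarning: Mean of empty slice.
```

Run:
```python
from h import *
s=arm.read_state();print(s['position'],s['joint_vel'])
Rm=tool([0,0,-1],[.136,-.99,0])
for z in (250,173): print(delta(Rm,[612.5,-216.5,z]))
```

```text
[ 544.568 -225.236  326.511] [ 0.06  -0.037 -0.04  -0.015  0.003 -0.047]
(array([68.702,  0.516, 76.32 ]), array([-0.003,  0.02 , -0.011]))
(array([ 68.916,   0.546, 153.32 ]), array([-0.003,  0.02 , -0.011]))
```

Call:
step_arm:
  motion:
    - {"slide":[50,0.5,20],"dr":[0,0,0],"jaw":85}
    - {"slide":[69,0.5,60],"dr":[0,0,0],"jaw":85}
    - {"slide":[69,0.5,110],"dr":[0,0,0],"jaw":85}
    - {"slide":[69,0.5,140],"dr":[0,0,0],"jaw":85}
    - {"slide":[69,0.5,153],"dr":[0,0,0],"jaw":85}
    - {"slide":[69,0.5,153],"dr":[0,0,0],"jaw":85}
    - {"slide":[69,0.5,153],"dr":[0,0,0],"jaw":35}
    - {"slide":[69,0.5,153],"dr":[0,0,0],"jaw":35}

```text
clock: 3.2
position: [613.5, -213.1, 177.1]
ee_rot: [0.998, 0.069, 0.002, 0.0]
contact_force: [-0.2, 0.1, -0.6]
gripper_width: 50.9
grasp_force: 0.0
```

Call:
step_arm:
  motion:
    - {"slide":[0,0,0],"dr":[0,0,0],"jaw":35}
    - {"slide":[0,0,0],"dr":[0,0,0],"jaw":35}
    - {"slide":[0,0,-2],"dr":[0,0,0],"jaw":35}
    - {"slide":[0,0,-4],"dr":[0,0,0],"jaw":35}
    - {"slide":[0,0,-8],"dr":[0,0,0],"jaw":35}
    - {"slide":[0,0,-20],"dr":[0,0,0],"jaw":35}
    - {"slide":[0,0,-50],"dr":[0,0,0],"jaw":35}
    - {"slide":[0,0,-100],"dr":[0,0,0],"jaw":35}

```text
clock: 4.2
position: [611.5, -212.3, 274.7]
ee_rot: [0.998, 0.069, -0.002, -0.001]
contact_force: [0.6, -0.5, -1.2]
gripper_width: 40.7
grasp_force: 62.2
```

Run:
```python
from h import *
s=arm.read_state();print(s['position'],s['gripper_width'],s['joints'],s['clock'])
# rack frame: yaw
a=np.radians(-6.4); fx=np.array([np.cos(a),np.sin(a),0]); row=np.array([-np.sin(a),np.cos(a),0])
n=-np.sin(np.radians(40))*fx+np.cos(np.radians(40))*np.array([0,0,1])
E=np.array([509,145,75]); Rm=tool(-n,-row)
for h in (120,40): print(h,delta(Rm,E+n*(-42.5+55+h)), E+n*(12.5+h))
```

```text
[ 611.476 -212.35   274.66 ] 40.6696171031123 [-0.085  0.402  0.144 -0.001 -1.318  1.795] 4.2
120 (array([-134.144, -388.931,   99.793]), array([-0.639,  5.009,  1.715])) [424.361 154.494 176.501]
40 (array([ -84.035, -376.034,  160.807]), array([-0.639,  5.009,  1.715])) [475.464 148.762 115.217]
```

```bash
cat >> h.py <<'E'
CF="cmd.npy"
def setcmd(T): np.save(CF,T)
def cmd(): return np.load(CF)
def apply(slide,dr):
    T=cmd(); N=T.copy(); N[:3,3]=T[:3,3]+T[:3,:3]@np.array(slide,float)
    N[:3,:3]=T[:3,:3]@R.from_rotvec(np.radians(8*np.array(dr,float))).as_matrix(); setcmd(N)
E
python3 - <<'E'
from h import *
from scipy.optimize import least_squares
T=np.eye(4);T[:3,3]=[182.756,597.662,231.312];T[:3,:3]=R.from_quat([.989,-.1479,0,0]).as_matrix();setcmd(T)
for s,d in (([350,298,-109],[0,0,-1.37]),([159,418,12],[0,0,-1.75]),([69,.5,153],[0]*3),([0,0,-100],[0]*3)): apply(s,d)
print(cmd())
T1=np.load("pics/T1.npy")
obs=[("wrist",(181,94),1,6.5),("wrist",(240,95),.0,6.5),("wrist",(299,93),-1,0),("top",(147.9,231.8),1,6.5),("top",(178.5,238.3),0,6.5),("top",(209.1,240.1),-1,0)]
def pt(p,k,h):
    a=p[3];fx=np.array([np.cos(a),np.sin(a),0]);row=np.array([-np.sin(a),np.cos(a),0]);n=-np.sin(np.radians(40))*fx+np.cos(np.radians(40))*np.array([0,0,1])
    return p[:3]+80*k*row+n*h
f=lambda p:np.concatenate([proj(c,pt(p,k,h),T1 if c=="wrist" else None)-px for c,px,k,h in obs])
r=least_squares(f,[518,225,75,-.11]);print(r.x,r.fun,"yaw",np.degrees(r.x[3]))
print("empty",pt(r.x,-1,0),"slim rim",pt(r.x,1,0)); np.save("rack.npy",r.x)
p=r.x;n=(pt(p,0,1)-pt(p,0,0));row=pt(p,1,0)-pt(p,0,0);Rm=tool(-n,-row)
print("W1",delta(Rm,[440,120,275],cmd()))
E
```

```text
[[   0.99     0.138    0.     612.725]
 [   0.138   -0.99     0.    -213.076]
 [   0.       0.      -1.     275.312]
 [   0.       0.       0.       1.   ]]
[521.381 223.975  74.913  -0.129] [-0.117  0.282  0.023  0.645 -0.306  0.848  0.627  0.02   0.211 -2.245
  0.344 -1.216] yaw -7.412784344567804
empty [511.06  144.643  74.913] slim rim [531.703 303.306  74.913]
W1 (array([-125.001, -353.763,    0.312]), array([-0.67 ,  4.97 ,  1.841]))
```

Call:
step_arm:
  motion:
    - {"slide":[-125,-354,0],"dr":[-0.67,4.97,1.84],"jaw":35}
    - {"slide":[-125,-354,0],"dr":[-0.67,4.97,1.84],"jaw":35}
    - {"slide":[-125,-354,0],"dr":[-0.67,4.97,1.84],"jaw":35}
    - {"slide":[-125,-354,0],"dr":[-0.67,4.97,1.84],"jaw":35}
    - {"slide":[-125,-354,0],"dr":[-0.67,4.97,1.84],"jaw":35}
    - {"slide":[-125,-354,0],"dr":[-0.67,4.97,1.84],"jaw":35}
    - {"slide":[-125,-354,0],"dr":[-0.67,4.97,1.84],"jaw":35}
    - {"slide":[-125,-354,0],"dr":[-0.67,4.97,1.84],"jaw":35}

```text
clock: 5.2
position: [463.3, 70.3, 282.0]
ee_rot: [0.937, -0.063, 0.342, 0.023]
contact_force: [0.9, 1.3, -1.9]
gripper_width: 40.8
grasp_force: 62.3
```

Run:
```python
from h import *
apply([-125,-354,0],[-.67,4.97,1.84])
s=arm.read_state();print(s['joints'],s['gripper_width'],"\n",cmd(),"\n",toolT())
p=np.load("rack.npy");a=p[3];c,sn=np.cos(a),np.sin(a);s4,c4=np.sin(np.radians(40)),np.cos(np.radians(40))
n=np.array([-s4*c,-s4*sn,c4]);row=np.array([-sn,c,0]);E=np.array([510.5,144.7,75])
Rm=tool(-n,-row)
for h in (60,45): print(h,delta(Rm,E+n*(-42.5+59.6+h),cmd()),E+n*(-42.5+59.6+h))
```

```text
[ 0.543 -0.204 -1.017  1.191 -0.449 -0.134] 40.77232743223953 
 [[  0.76   -0.129   0.637 439.969]
 [ -0.099  -0.992  -0.083 120.235]
 [  0.643   0.     -0.766 275.312]
 [  0.      0.      0.      1.   ]] 
 [[  0.758  -0.133   0.639 463.259]
 [ -0.102  -0.991  -0.086  70.28 ]
 [  0.645  -0.     -0.765 281.979]
 [  0.      0.      0.      1.   ]]
60 (array([-77.599, -33.361, 119.275]), array([-0.001, -0.   ,  0.001])) [461.355 151.094 134.062]
45 (array([-77.6  , -33.359, 134.275]), array([-0.001, -0.   ,  0.001])) [470.917 149.85  122.571]
```

Call:
step_arm:
  motion:
    - {"slide":[0,0,0],"dr":[0,0,0],"jaw":35}
    - {"slide":[0,0,0],"dr":[0,0,0],"jaw":35}
    - {"slide":[-40,-33.4,50],"dr":[0,0,0],"jaw":35}
    - {"slide":[-77.6,-33.4,119],"dr":[0,0,0],"jaw":35}
    - {"slide":[-77.6,-33.4,119],"dr":[0,0,0],"jaw":35}
    - {"slide":[-77.6,-33.4,119],"dr":[0,0,0],"jaw":35}
    - {"slide":[-77.6,-33.4,119],"dr":[0,0,0],"jaw":35}
    - {"slide":[-77.6,-33.4,119],"dr":[0,0,0],"jaw":35}

```text
clock: 6.2
position: [485.2, 96.9, 192.5]
ee_rot: [0.95, -0.06, 0.306, 0.015]
contact_force: [0.2, -0.1, -1.3]
gripper_width: 40.8
grasp_force: 62.3
```

Run:
```python
from h import *
apply([-77.6,-33.4,119],[0,0,0])
s=arm.read_state();print(s['joints'],s['joint_vel'],s['gripper_width'],s['contact_force'],"\n",cmd()[:3,3],"\n",toolT())
T,im=snap("wrist");np.save("pics/T3.npy",T);cv2.imwrite("pics/w3.png",im)
print(proj("wrist",[510.5,144.7,75],T))
```

```text
[ 0.133 -0.02  -1.057  2.052 -0.16  -0.701] [ 0.023 -0.02  -0.    -0.001 -0.001 -0.001] 40.763342129952214 [ 0.175 -0.141 -1.316] 
 [461.184 151.155 134.273] 
 [[  0.806  -0.123   0.58  485.222]
 [ -0.105  -0.992  -0.065  96.872]
 [  0.583  -0.008  -0.812 192.467]
 [  0.      0.      0.      1.   ]]
[208.538 240.993]
```

View pics/w3.png

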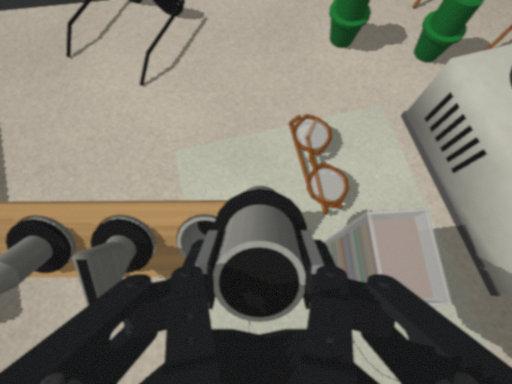

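The wrist view shows the wide nozzle in the jaws, bore at (262,283). The empty rim is partly hidden at (205,235), the box is at (395,255), and slim and fan are on the left. The arm stopped at joint limits: j4 is 2.05 and j5 is -0.16. I'll fit the kinematics so I can choose a posture that reaches.

```bash
cat > kin.py <<'E'
from h import *
from scipy.optimize import least_squares
import itertools
D=[([1.5326,.3855,.0068,-.0004,-1.194,-.2586],[182.62,597.17,230.30],R.from_quat([.989,-.1479,-.0001,.001]).as_matrix()),
([.786,.067,-.135,.002,-1.367,.675],)+(lambda T:(T[:3,3],T[:3,:3]))(np.load("pics/T1.npy")),
([-.117,.276,.085,0,-1.383,1.823],)+(lambda T:(T[:3,3],T[:3,:3]))(np.load("pics/T2.npy")),
([-.085,.402,.144,-.001,-1.318,1.795],[611.476,-212.35,274.66],R.from_quat([.998,.069,-.002,-.001]).as_matrix()),
([.543,-.204,-1.017,1.191,-.449,-.134],[463.259,70.28,281.979],np.array([[.758,-.133,.639],[-.102,-.991,-.086],[.645,0,-.765]])),
([.133,-.02,-1.057,2.052,-.16,-.701],)+(lambda T:(T[:3,3],T[:3,:3]))(np.load("pics/T3.npy"))]
E_=lambda ax,a:R.from_euler(ax,a).as_matrix()
def chain(q,s4,s6):
    A1=E_('z',q[0]);A2=A1@E_('y',q[1]);A3=A2@E_('y',-q[2]);A4=A3@E_('x',s4*q[3]);A5=A4@E_('y',-q[4]);A6=A5@E_('x',s6*q[5]);return A1,A2,A3,A4,A5,A6
ex,ey,ez=np.eye(3)
def basis(q,s4,s6):
    A1,A2,A3,A4,A5,A6=chain(q,s4,s6)
    return np.c_[A1@ex,A1@ez,A2@ex,A2@ez,A3@ex,A3@ez,A1@ey,A4@ey,A4@ez,A5@ex,A5@ez]
def fit(s4,s6):
    ys=[chain(q,s4,s6)[5].T@Rm for q,p,Rm in D]
    R0=R.from_matrix(ys).mean().as_matrix(); err=max(np.degrees(R.from_matrix(R0.T@y).magnitude()) for y in ys)
    A=np.vstack([basis(q,s4,s6) for q,*_ in D]);b=np.concatenate([p for _,p,_ in D])
    lam=.02;o=np.linalg.solve(A.T@A+lam*lam*np.eye(11),A.T@b);return R0,err,o,A@o-b
if __name__=="__main__":
    for s in itertools.product((1,-1),(1,-1)):
        R0,err,o,r=fit(*s);print(s,err,o,np.abs(r).max());
        if err<3:print(R0)
E
python3 kin.py
```

```text
(1, 1) 171.54347885411613 [  96.762 -525.439  261.201  339.682 -125.917  493.733    1.67  -162.342
  -94.767 -153.179  145.499] 39.06964873151992
(1, -1) 138.654895940803 [  96.762 -525.439  261.201  339.682 -125.917  493.733    1.67  -162.342
  -94.767 -153.179  145.499] 39.06964873151992
(-1, 1) 152.74997272551553 [ -17.298  146.156   -3.146  559.837  423.097   27.978   -0.023 -159.366
  -20.65   286.399   18.479] 1.5354424579452939
(-1, -1) 0.15600210301504572 [ -17.298  146.156   -3.146  559.837  423.097   27.978   -0.023 -159.366
  -20.65   286.399   18.479] 1.5354424579452939
[[ 0. -0.  1.]
 [-1. -0.  0.]
 [ 0. -1. -0.]]
```

```bash
cat >> kin.py <<'E'
LO=np.array([-3.14,-1.21,-1.07,-3.16,-2.99,-3.1]);HI=np.array([3.14,2.06,1.41,2.05,-.16,3.1])
R0,_,O,_=fit(-1,-1)
def fk(q): return basis(q,-1,-1)@O, chain(q,-1,-1)[5]@R0
def ik(p,z,n=120,seed=0):
    rng=np.random.default_rng(seed);z=np.array(z)/np.linalg.norm(z);sol=[]
    def f(q):
        P,Rm=fk(np.r_[q,0]);return np.r_[(P-p)/100,Rm[:,2]-z]
    for _ in range(n):
        r=least_squares(f,rng.uniform(LO[:5]+.01,HI[:5]-.01),bounds=(LO[:5],HI[:5]),max_nfev=60)
        if np.abs(r.fun).max()<.003 and not any(np.abs(r.x-s).max()<.05 for s in sol): sol.append(r.x)
    return sol
def q6(q,ydir):
    """j6 for tool y along +-ydir"""
    Rm=fk(np.r_[q,0])[1]; out=[]
    for s in (1,-1):
        v=Rm.T@(s*np.array(ydir)); a=np.arctan2(-v[0],v[1]) # tool rotates about its z by a
        P=fk(np.r_[q,.3])[1]; sg=np.sign(R.from_matrix(Rm.T@P).as_rotvec()[2]); out.append(sg*a)
    return out
p_=np.load("rack.npy");a_=p_[3];c_,s_=np.cos(a_),np.sin(a_);s4_,c4_=np.sin(np.radians(40)),np.cos(np.radians(40))
n_=np.array([-s4_*c_,-s4_*s_,c4_]);row_=np.array([-s_,c_,0]);EMP=np.array([510.5,144.7,75]);SLIM=EMP+160*row_
E
python3 - <<'E'
from kin import *
def show(l,p,z,y):
    for q in ik(p,z): print(l,np.array(p),q,"j6",q6(q,y))
show("pre60",EMP+n_*(17.1+60),-n_,row_);show("seat",EMP+n_*17.1,-n_,row_)
show("slim",SLIM+n_*(-42.5+57),-n_,row_);show("slim120",SLIM+n_*(-42.5+57+100),-n_,row_)
y=np.radians(7.9);fx=np.array([np.cos(y),np.sin(y),0]);zd=np.sin(np.radians(35))*fx-np.array([0,0,1])*np.cos(np.radians(35))
show("dial",np.array([481,-234,95]),zd,[-fx[1],fx[0],0])
show("outlet",np.array([612,-215,175]),[0,0,-1],[-fx[1],fx[0],0])
E
```

```text
slim [521.9   304.565  86.108] [ 0.622  0.364 -0.915  2.05  -0.518] j6 [np.float64(1.9806238534627043), np.float64(-1.1609688001270888)]
slim120 [458.159 312.858 162.712] [ 0.916  0.186 -0.951  1.518 -0.591] j6 [np.float64(2.2817173992573365), np.float64(-0.8598752543324566)]
dial [ 481 -234   95] [-0.415  0.281 -0.451 -0.816 -0.426] j6 [np.float64(-0.3336121823542863), np.float64(2.807980471235507)]
outlet [ 612 -215  175] [-0.09   0.464 -0.01   0.    -1.096] j6 [np.float64(-1.3434824547768702), np.float64(1.798110198812923)]
```

Run:
```python
from kin import *
fx=np.array([c_,s_,0])
def zt(t): return np.sin(np.radians(t))*fx-np.array([0,0,1.])*np.cos(np.radians(t))
# grasp point at 78mm above foot => rim+35.5 along n ; TCP = G + 19*z
for lab,rim,g in (("emp",EMP,36),("slim",SLIM,34)):
  for lift in (0,60):
    for t in (40,34,28,20,10):
        G=rim+n_*(g+lift);p=G+19*zt(t)
        for q in ik(p,zt(t),60): print(lab,lift,t,q,"j6",np.array(q6(q,row_)),"slack",np.min(np.r_[q-LO[:5],HI[:5]-q]))
```

```text
emp 0 20 [ 0.513  0.232 -0.981  1.229 -0.219] j6 [ 2.878 -0.263] slack 0.05933064135973143
emp 0 10 [ 0.673  0.292 -0.671  0.263 -0.501] j6 [-2.598  0.544] slack 0.3407529491422473
emp 60 20 [ 0.741  0.113 -0.923  0.736 -0.4  ] j6 [-3.105  0.036] slack 0.14650875019934395
emp 60 10 [ 0.744  0.168 -0.681  0.231 -0.622] j6 [-2.626  0.516] slack 0.38894661594668967
slim 0 40 [ 0.622  0.363 -0.916  2.05  -0.518] j6 [ 1.981 -1.161] slack 1.9278307838987985e-09
slim 0 34 [ 0.652  0.354 -0.891  1.845 -0.421] j6 [ 2.154 -0.987] slack 0.1792201658362974
slim 0 28 [ 0.729  0.355 -0.851  1.493 -0.364] j6 [ 2.429 -0.713] slack 0.20419441087781806
slim 0 20 [ 0.866  0.381 -0.703  0.806 -0.409] j6 [ 2.982 -0.159] slack 0.2489049547495921
slim 0 10 [ 0.875  0.425 -0.452  0.257 -0.615] j6 [-2.779  0.362] slack 0.4552909475357988
slim 60 40 [ 0.785  0.253 -0.951  1.748 -0.544] j6 [ 2.153 -0.989] slack 0.11930698801445139
slim 60 34 [ 0.837  0.25  -0.909  1.482 -0.48 ] j6 [ 2.366 -0.776] slack 0.16128946885121476
slim 60 28 [ 0.91   0.258 -0.836  1.124 -0.465] j6 [ 2.651 -0.491] slack 0.2338109714481713
slim 60 20 [ 0.969  0.283 -0.677  0.638 -0.537] j6 [ 3.072 -0.069] slack 0.3769393773841382
slim 60 10 [ 0.94   0.325 -0.464  0.235 -0.711] j6 [-2.814  0.328] slack 0.5514164531000996
```

Run:
```python
from kin import *
setcmd(toolT()); print(cmd()[:3,3])
Rv=tool([0,0,-1],[.138,-.99,0])
print("A",delta(tool([0,0,-1],[-.12,-.99,0]),[485,110,300],cmd()));print("B",delta(Rv,[612.7,-213.1,290],cmd()))
```

```text
[485.113  97.318 192.895]
A (array([ 61.126, -13.448, -87.835]), array([-0.052, -4.466, -0.033]))
B (array([191.738, 291.664,  15.353]), array([ 0.527, -4.448, -1.828]))
```

Call:
step_arm:
  motion:
    - {"slide":[61,-13,-88],"dr":[-0.05,-4.47,-0.03],"jaw":35}
    - {"slide":[61,-13,-88],"dr":[-0.05,-4.47,-0.03],"jaw":35}
    - {"slide":[61,-13,-88],"dr":[-0.05,-4.47,-0.03],"jaw":35}
    - {"slide":[61,-13,-88],"dr":[-0.05,-4.47,-0.03],"jaw":35}
    - {"slide":[192,292,15],"dr":[0.53,-4.45,-1.83],"jaw":35}
    - {"slide":[192,292,15],"dr":[0.53,-4.45,-1.83],"jaw":35}
    - {"slide":[192,292,15],"dr":[0.53,-4.45,-1.83],"jaw":35}
    - {"slide":[192,292,15],"dr":[0.53,-4.45,-1.83],"jaw":35}

```text
clock: 7.25
position: [570.1, -61.7, 305.8]
ee_rot: [0.987, -0.022, 0.153, 0.05]
contact_force: [0.6, -1.2, -1.5]
gripper_width: 40.5
grasp_force: 62.3
```

Run:
```python
from kin import *
s=arm.read_state();print(s['joints'],s['joint_vel'],s['gripper_width']);print(toolT());setcmd(toolT())
Rv=tool([0,0,-1],[.138,-.99,0])
for z in (290,200): print(delta(Rv,[612.5,-214,z],cmd()))
```

```text
[ 0.265  0.097 -0.312  0.23  -0.905  1.143] [-0.913  0.553  1.174 -1.203 -0.953  2.176] 40.475734205330596
[[  0.953  -0.058   0.299 570.099]
 [ -0.028  -0.994  -0.104 -61.684]
 [  0.303   0.091  -0.949 305.754]
 [  0.      0.      0.      1.   ]]
(array([ 39.818, 147.536,  43.521]), array([ 0.864, -2.143, -1.295]))
(array([ 12.528, 139.328, 128.89 ]), array([ 0.864, -2.143, -1.295]))
```

Call:
step_arm:
  motion:
    - {"slide":[40,148,43],"dr":[0.86,-2.14,-1.3],"jaw":35}
    - {"slide":[40,148,43],"dr":[0.86,-2.14,-1.3],"jaw":35}
    - {"slide":[40,148,43],"dr":[0.86,-2.14,-1.3],"jaw":35}
    - {"slide":[40,148,43],"dr":[0.86,-2.14,-1.3],"jaw":35}
    - {"slide":[40,148,43],"dr":[0.86,-2.14,-1.3],"jaw":35}
    - {"slide":[40,148,43],"dr":[0.86,-2.14,-1.3],"jaw":35}
    - {"slide":[40,148,43],"dr":[0.86,-2.14,-1.3],"jaw":35}
    - {"slide":[40,148,43],"dr":[0.86,-2.14,-1.3],"jaw":35}

```text
clock: 8.25
position: [611.8, -214.5, 290.6]
ee_rot: [0.998, 0.068, 0.001, 0.002]
contact_force: [0.9, -0.2, -2.1]
gripper_width: 40.8
grasp_force: 62.2
```

Run:
```python
from kin import *
s=arm.read_state();print(s['joint_vel']);print(toolT());setcmd(toolT())
Rv=tool([0,0,-1],[.138,-.99,0])
for z in (225,195,178): print(delta(Rv,[612,-213.5,z],cmd()))
```

```text
[-0.005  0.007  0.004  0.001  0.     0.001]
[[   0.991    0.135    0.003  611.844]
 [   0.135   -0.991   -0.003 -214.519]
 [   0.002    0.003   -1.     290.552]
 [   0.       0.       0.       1.   ]]
(array([ 0.129, -1.214, 65.549]), array([ 0.025, -0.018, -0.024]))
(array([ 0.055, -1.317, 95.549]), array([ 0.025, -0.018, -0.024]))
(array([  0.013,  -1.375, 112.548]), array([ 0.025, -0.018, -0.024]))
```

Call:
step_arm:
  motion:
    - {"slide":[0,-1.3,55],"dr":[0,0,0],"jaw":35}
    - {"slide":[0,-1.3,85],"dr":[0,0,0],"jaw":35}
    - {"slide":[0,-1.3,100],"dr":[0,0,0],"jaw":35}
    - {"slide":[0,-1.3,108],"dr":[0,0,0],"jaw":35}
    - {"slide":[0,-1.3,113],"dr":[0,0,0],"jaw":35}
    - {"slide":[0,-1.3,114],"dr":[0,0,0],"jaw":35}
    - {"slide":[0,-1.3,114],"dr":[0,0,0],"jaw":35}
    - {"slide":[0,-1.3,114],"dr":[0,0,0],"jaw":75}

```text
clock: 9.25
position: [611.1, -213.8, 175.8]
ee_rot: [0.998, 0.066, 0.0, 0.001]
contact_force: [-1.4, -0.5, -0.8]
gripper_width: 57.8
grasp_force: 0.0
```

Run:
```python
from kin import *
apply([0,-1.3,114],[0,0,0])
s=arm.read_state();print(s['position'],s['contact_force'],cmd()[:3,3])
y=np.radians(7.9);fx=np.array([np.cos(y),np.sin(y),0]);row=np.array([-fx[1],fx[0],0])
for t in (28,):
    z=np.array([0,0,-1.])*np.cos(np.radians(t))-fx*np.sin(np.radians(t))
    for h in (0,40,120):
        G=np.array([612,-213.5,160-42.5+77+h]);p=G+19*z
        for q in ik(p,z,60): print(t,h,q,q6(q,row))
        print(h,delta(tool(z,-row),p,cmd()))
# pocket with tilt 12
fr=np.array([c_,s_,0]);zp=np.sin(np.radians(12))*fr-np.array([0,0,1.])*np.cos(np.radians(12))
for h in (0,15,60,150):
    p=EMP+n_*(34.5+h)+19*zp
    for q in ik(p,zp,60): print("pocket",h,p,q,q6(q,row_))
```

```text
[ 611.062 -213.803  175.795] [-1.402 -0.479 -0.807] [ 612.002 -213.581  176.549]
28 0 [-0.048  0.676  0.275  0.087 -1.651] [np.float64(-1.3994230638996374), np.float64(1.742169589690156)]
0 (array([-8.908, -0.052, -1.198]), array([ 0.019, -3.518, -0.025]))
28 40 [-0.048  0.653  0.331  0.088 -1.73 ] [np.float64(-1.3926313044818333), np.float64(1.7489613491079599)]
40 (array([ -8.809,   0.085, -41.197]), array([ 0.019, -3.518, -0.025]))
28 120 [-0.047  0.623  0.469  0.091 -1.897] [np.float64(-1.3776139338851956), np.float64(1.7639787197045977)]
120 (array([  -8.61 ,    0.36 , -121.196]), array([ 0.019, -3.518, -0.025]))
pocket 0 [492.426 147.051  82.844] [ 0.677  0.284 -0.722  0.358 -0.443] [np.float64(-2.6915497845475675), np.float64(0.4500428690422256)]
pocket 15 [482.865 148.295  94.334] [ 0.695  0.253 -0.724  0.341 -0.474] [np.float64(-2.6901685738304), np.float64(0.45142407975939314)]
pocket 60 [454.182 152.027 128.806] [ 0.753  0.16  -0.725  0.301 -0.573] [np.float64(-2.697544497997575), np.float64(0.44404815559221816)]
pocket 150 [396.814 159.491 197.75 ] [ 0.887 -0.024 -0.705  0.25  -0.795] [np.float64(-2.754935551543216), np.float64(0.3866571020465771)]
```

Call:
step_arm:
  motion:
    - {"slide":[-2.5,0,-2],"dr":[0,-0.9,0],"jaw":75}
    - {"slide":[-5,0,-2],"dr":[0,-1.8,0],"jaw":75}
    - {"slide":[-7.5,0,-2],"dr":[0,-2.7,0],"jaw":75}
    - {"slide":[-9,0,-1.2],"dr":[0,-3.5,0],"jaw":75}
    - {"slide":[-9,0,-1.2],"dr":[0,-3.5,0],"jaw":75}
    - {"slide":[-9,0,-1.2],"dr":[0,-3.5,0],"jaw":35}
    - {"slide":[-9,0,-1.2],"dr":[0,-3.5,0],"jaw":35}
    - {"slide":[-9,0,-1.2],"dr":[0,-3.5,0],"jaw":35}

```text
clock: 10.25
position: [603.0, -216.8, 178.8]
ee_rot: [0.969, 0.064, -0.239, 0.019]
contact_force: [-0.0, -3.1, 2.8]
gripper_width: 40.6
grasp_force: 60.5
```

Run:
```python
from kin import *
apply([-9,0,-1.2],[0,-3.5,0])
s=arm.read_state();print(s['position'],s['contact_force'],s['gripper_width'],s['grasp_force'],cmd(),toolT())
fr=np.array([c_,s_,0]);zp=np.sin(np.radians(12))*fr-np.array([0,0,1.])*np.cos(np.radians(12))
C=cmd();print("lift",C[:3,:3].T@np.array([0,0,100]))
U=C.copy();U[2,3]+=100
Rp=tool(zp,-row_)
for p in ([430,140,275],): print(delta(Rp,p,U))
```

```text
[ 602.965 -216.776  178.764] [-0.003 -3.086  2.764] 40.602095907328426 60.4764586687088 [[   0.876    0.135   -0.463  603.081]
 [   0.118   -0.991   -0.066 -214.79 ]
 [  -0.467    0.003   -0.884  177.726]
 [   0.       0.       0.       1.   ]] [[   0.877    0.133   -0.461  602.965]
 [   0.115   -0.991   -0.067 -216.776]
 [  -0.466    0.005   -0.885  178.764]
 [   0.       0.       0.       1.   ]]
lift [-46.727   0.344 -88.411]
(array([-108.671, -374.89 ,   59.062]), array([0.291, 4.949, 1.912]))
```

Call:
step_arm:
  motion:
    - {"slide":[-1.4,0,-2.7],"dr":[0,0,0],"jaw":35}
    - {"slide":[-4.7,0,-8.8],"dr":[0,0,0],"jaw":35}
    - {"slide":[-18,0,-35],"dr":[0,0,0],"jaw":35}
    - {"slide":[-46.7,0,-88.4],"dr":[0,0,0],"jaw":35}
    - {"slide":[-155,-374,-29],"dr":[0.29,4.95,1.91],"jaw":35}
    - {"slide":[-155,-374,-29],"dr":[0.29,4.95,1.91],"jaw":35}
    - {"slide":[-155,-374,-29],"dr":[0.29,4.95,1.91],"jaw":35}
    - {"slide":[-155,-374,-29],"dr":[0.29,4.95,1.91],"jaw":35}

```text
clock: 11.25
position: [494.3, 7.7, 276.4]
ee_rot: [0.993, -0.065, 0.102, 0.006]
contact_force: [1.1, 1.1, -0.7]
gripper_width: 40.5
grasp_force: 61.1
```

Run:
```python
from kin import *
s=arm.read_state();print(s['joints'],s['gripper_width'],s['contact_force']);print(toolT())
fr=np.array([c_,s_,0]);zp=np.sin(np.radians(12))*fr-np.array([0,0,1.])*np.cos(np.radians(12))
print(delta(tool(zp,-row_),[430,140,275]))
```

```text
[ 0.409  0.023 -0.407  0.126 -0.969  0.97 ] 40.53179006339719 [ 1.142  1.073 -0.703]
[[  0.971  -0.13    0.201 494.287]
 [ -0.127  -0.992  -0.026   7.689]
 [  0.202  -0.     -0.979 276.352]
 [  0.      0.      0.      1.   ]]
(array([ -79.503, -122.862,  -15.001]), array([-0.002,  0.04 , -0.005]))
```

Run:
```python
from kin import *
fr=np.array([c_,s_,0]);zp=np.sin(np.radians(12))*fr-np.array([0,0,1.])*np.cos(np.radians(12))
print(delta(tool(zp,-row_),EMP+n_*(34.5+80)+19*zp),EMP+n_*(34.5+80)+19*zp)
```

```text
(array([ -96.632, -137.859,  115.104]), array([-0.002,  0.04 , -0.005])) [441.433 153.686 144.127]
```

Call:
step_arm:
  motion:
    - {"slide":[-80,-123,-15],"dr":[0,0,0],"jaw":35}
    - {"slide":[-80,-123,-15],"dr":[0,0,0],"jaw":35}
    - {"slide":[-80,-123,-15],"dr":[0,0,0],"jaw":35}
    - {"slide":[-97,-138,115],"dr":[0,0,0],"jaw":35}
    - {"slide":[-97,-138,115],"dr":[0,0,0],"jaw":35}
    - {"slide":[-97,-138,115],"dr":[0,0,0],"jaw":35}
    - {"slide":[-97,-138,115],"dr":[0,0,0],"jaw":35}
    - {"slide":[-97,-138,115],"dr":[0,0,0],"jaw":35}

```text
clock: 12.25
position: [442.7, 152.5, 145.4]
ee_rot: [0.993, -0.063, 0.1, 0.007]
contact_force: [-0.1, 0.4, -1.2]
gripper_width: 40.6
grasp_force: 61.3
```

Run:
```python
from kin import *
s=arm.read_state();print(s['joints'],s['joint_vel']);print(toolT());setcmd(toolT())
fr=np.array([c_,s_,0]);zp=np.sin(np.radians(12))*fr-np.array([0,0,1.])*np.cos(np.radians(12))
T,im=snap("wrist");np.save("pics/T4.npy",T);t=optics.get_image("top");cv2.imwrite("pics/w4.png",im);cv2.imwrite("pics/t4.png",t)
o=np.zeros((384,800,3),np.uint8);o[:384,:460]=im[:,26:486];o[:300,460:800]=cv2.resize(t[200:275,150:235],(340,300),interpolation=cv2.INTER_CUBIC)
cv2.imwrite("pics/v4.png",cv2.convertScaleAbs(o,alpha=1.4))
print("rim pred",proj("wrist",EMP,T),[proj("wrist",EMP+25.5*d,T) for d in (row_,-row_)], "foot pred top",proj("top",T[:3,3]))
```

```text
[ 0.775  0.127 -0.708  0.271 -0.628  0.457] [-0.001 -0.004 -0.008 -0.001  0.006 -0.003]
[[  0.972  -0.127   0.199 442.72 ]
 [ -0.125  -0.992  -0.026 152.459]
 [  0.2     0.     -0.98  145.381]
 [  0.      0.      0.      1.   ]]
rim pred [258.185 133.309] [array([225.807, 133.239]), array([290.552, 133.379])] foot pred top [202.286 264.257]
```

View pics/v4.png

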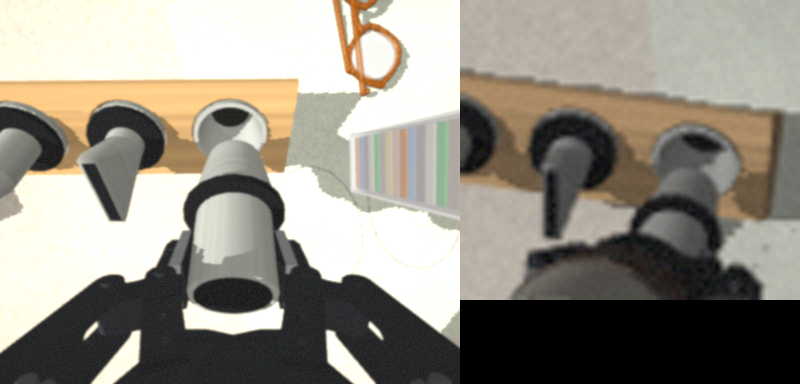

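The rim is at wrist pixel (257,131) against a predicted (258,133), and the nozzle's axis is at x≈260, so it lines up with the pocket. I'll insert along the pocket axis.

Run:
```python
from kin import *
fr=np.array([c_,s_,0]);zp=np.sin(np.radians(12))*fr-np.array([0,0,1.])*np.cos(np.radians(12))
for h in (40,15,3,0,-4):print(h,delta(tool(zp,-row_),EMP+n_*(34.5+h)+19*zp))
```

```text
40 (array([17.81 , -1.428, 35.728]), array([0.003, 0.06 , 0.012]))
15 (array([29.732, -1.418, 57.702]), array([0.003, 0.06 , 0.012]))
3 (array([35.454, -1.414, 68.25 ]), array([0.003, 0.06 , 0.012]))
0 (array([36.885, -1.413, 70.887]), array([0.003, 0.06 , 0.012]))
-4 (array([38.792, -1.411, 74.403]), array([0.003, 0.06 , 0.012]))
```

Call:
step_arm:
  motion:
    - {"slide":[9,-1.4,18],"dr":[0,0.06,0],"jaw":35}
    - {"slide":[17.8,-1.4,35.7],"dr":[0,0.06,0],"jaw":35}
    - {"slide":[24,-1.4,47],"dr":[0,0.06,0],"jaw":35}
    - {"slide":[29.7,-1.4,57.7],"dr":[0,0.06,0],"jaw":35}
    - {"slide":[33,-1.4,64],"dr":[0,0.06,0],"jaw":35}
    - {"slide":[35.4,-1.4,68.2],"dr":[0,0.06,0],"jaw":35}
    - {"slide":[36.9,-1.4,70.9],"dr":[0,0.06,0],"jaw":35}
    - {"slide":[36.9,-1.4,70.9],"dr":[0,0.06,0],"jaw":35}

```text
clock: 13.35
position: [490.8, 148.4, 82.1]
ee_rot: [0.993, -0.061, 0.104, 0.007]
contact_force: [-19.7, 10.8, 13.4]
gripper_width: 40.4
grasp_force: 63.5
```

Run:
```python
from kin import *
apply([36.9,-1.4,70.9],[0,.06,0])
s=arm.read_state();T=toolT();print(s['contact_force'],s['wrist_torque'],s['gripper_width'],T[:3,3],cmd()[:3,3])
fr=np.array([c_,s_,0]);z=T[:3,2];G=T[:3,3]-19*z;v=G-EMP;print("along n",v@n_,"row",v@row_,"perp",v-n_*(v@n_)-row_*(v@row_))
```

```text
[-19.714  10.782  13.41 ] [3.073 5.053 0.857] 40.43593840962716 [490.801 148.42   82.072] [492.835 147.417  83.306]
along n 35.05172453626365 row 1.1422126369554186 perp [-1.408  0.183 -1.191]
```

Call:
step_arm:
  motion:
    - {"slide":[1,0,1.8],"dr":[0,0,0],"jaw":35}
    - {"slide":[1,0,1.8],"dr":[0,0,0],"jaw":35}
    - {"slide":[0,0,0],"dr":[0,0,0],"jaw":62}
    - {"slide":[0,0,0],"dr":[0,0,0],"jaw":62}
    - {"slide":[0,0,0],"dr":[0,0,0],"jaw":62}
    - {"slide":[0,0,-30],"dr":[0,0,0],"jaw":62}
    - {"slide":[0,0,-80],"dr":[0,0,0],"jaw":62}
    - {"slide":[0,0,-110],"dr":[0,0,0],"jaw":62}

```text
clock: 14.35
position: [469.6, 149.6, 190.2]
ee_rot: [0.993, -0.064, 0.104, 0.008]
contact_force: [-0.0, 1.2, 0.7]
gripper_width: 61.8
grasp_force: 0.0
```

Run:
```python
from kin import *
apply([0,0,-110],[0,0,0])
T,im=snap("wrist");np.save("pics/T5.npy",T);sc=optics.get_image("scene")
o=np.zeros((384,800,3),np.uint8);o[:384,:460]=im[:,26:486];o[:300,460:800]=cv2.resize(sc[140:215,285:370],(340,300),interpolation=cv2.INTER_CUBIC)
cv2.imwrite("pics/w5.png",im);cv2.imwrite("pics/s5.png",sc);cv2.imwrite("pics/v5.png",cv2.convertScaleAbs(o,alpha=1.3))
print(T, [proj("wrist",EMP+n_*h,T)-[26,0] for h in (8,52.5)],arm.read_state()['contact_force'],arm.read_state()['gripper_width'])
```

```text
[[  0.97   -0.128   0.205 469.577]
 [ -0.125  -0.992  -0.029 149.645]
 [  0.207   0.003  -0.978 190.175]
 [  0.      0.      0.      1.   ]] [array([232.595, 172.999]), array([232.665, 209.154])] [0.338 0.782 0.171] 61.92347315127278
```

View pics/v5.png

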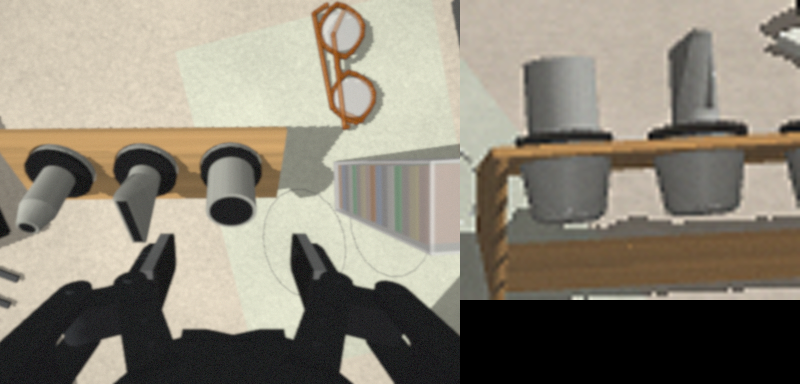

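The wide nozzle's collar is on the rim like the fan's. Its mouth is at (231,209) against (233,209) predicted for fully home, so it is seated. Next is the slim one, collar (59,171) and tip (29,226) in the crop.

Run:
```python
from kin import *
T=np.load("pics/T5.npy")
print("slim pred collar",proj("wrist",SLIM+n_*6.5,T)-[26,0],"tip",proj("wrist",SLIM+n_*65.5,T)-[26,0],SLIM)
fr=np.array([c_,s_,0]);t=np.radians(22);z=np.sin(t)*fr-np.array([0,0,1.])*np.cos(t)
for h in (80,0):
    p=SLIM+n_*(33.5+h)+19*z
    for q in ik(p,z,50): print(h,p,q,q6(q,row_))
    print(delta(tool(z,-row_),p,cmd()))
```

```text
slim pred collar [ 61.841 171.716] tip [ 30.462 221.485] [531.143 303.363  75.   ]
80 [465.854 311.857 144.33 ] [ 0.998  0.245 -0.71   0.697 -0.555] [np.float64(2.997313985474141), np.float64(-0.14427866811565204)]
(array([ -33.891, -159.646,   40.308]), array([-0.001,  1.246,  0.014]))
0 [516.847 305.223  83.046] [ 0.838  0.373 -0.753  0.98  -0.38 ] [np.float64(2.835324006021834), np.float64(-0.3062686475679593)]
(array([   3.628, -159.578,  110.964]), array([-0.001,  1.246,  0.014]))
```

Call:
step_arm:
  motion:
    - {"slide":[-34,-161,10],"dr":[0,1.25,0],"jaw":75}
    - {"slide":[-34,-161,30],"dr":[0,1.25,0],"jaw":75}
    - {"slide":[-34,-161,40],"dr":[0,1.25,0],"jaw":75}
    - {"slide":[-34,-161,40],"dr":[0,1.25,0],"jaw":75}
    - {"slide":[-34,-161,40],"dr":[0,1.25,0],"jaw":75}
    - {"slide":[-22,-161,63],"dr":[0,1.25,0],"jaw":75}
    - {"slide":[-10,-161,86],"dr":[0,1.25,0],"jaw":75}
    - {"slide":[-3,-161,99],"dr":[0,1.25,0],"jaw":75}

```text
clock: 15.45
position: [507.2, 304.0, 89.3]
ee_rot: [0.98, -0.064, 0.188, 0.015]
contact_force: [1.1, -0.4, 0.2]
gripper_width: 74.8
grasp_force: 0.0
```

Run:
```python
from kin import *
apply([-3,-161,99],[0,1.25,0])
s=arm.read_state();print(s['contact_force'],s['joint_vel']);print(toolT());print(cmd()[:3,3])
fr=np.array([c_,s_,0]);t=np.radians(22);z=np.sin(t)*fr-np.array([0,0,1.])*np.cos(t)
p=SLIM+n_*33.5+19*z
print(p,delta(tool(z,-row_),p,cmd()),delta(tool(z,-row_),p))
```

```text
[ 1.124 -0.397  0.242] [-0.256  0.179 -0.053  0.516  0.243 -0.306]
[[  0.921  -0.13    0.367 507.22 ]
 [ -0.119  -0.991  -0.053 304.001]
 [  0.371   0.005  -0.929  89.332]
 [  0.      0.      0.      1.   ]]
[508.125 307.779  93.365]
[516.847 305.223  83.046] (array([ 4.45 ,  1.422, 12.933]), array([-0.002, -0.004,  0.014])) (array([ 6.388, -2.5  ,  9.307]), array([0.039, 0.027, 0.005]))
```

Call:
step_arm:
  motion:
    - {"slide":[2,0,6],"dr":[0,0,0],"jaw":75}
    - {"slide":[4.4,0,12.5],"dr":[0,0,0],"jaw":75}
    - {"slide":[4.4,0,12.5],"dr":[0,0,0],"jaw":75}
    - {"slide":[4.4,0,12.5],"dr":[0,0,0],"jaw":20}
    - {"slide":[4.4,0,12.5],"dr":[0,0,0],"jaw":20}
    - {"slide":[4.4,0,12.5],"dr":[0,0,0],"jaw":20}
    - {"slide":[4.4,0,12.5],"dr":[0,0,0],"jaw":20}
    - {"slide":[4.4,0,12.5],"dr":[0,0,0],"jaw":20}

```text
clock: 16.45
position: [515.3, 306.5, 80.5]
ee_rot: [0.98, -0.062, 0.189, 0.013]
contact_force: [-2.2, 2.3, 2.2]
gripper_width: 26.6
grasp_force: 59.0
```

Run:
```python
from kin import *
apply([4.4,0,12.5],[0,0,0])
s=arm.read_state();T=toolT();print(s['contact_force'],s['gripper_width'],s['grasp_force'],s['joints']);print(T,cmd()[:3,3])
G=T[:3,3]-19*T[:3,2];v=G-SLIM;print("n",v@n_,"row",v@row_,"perp",v-n_*(v@n_)-row_*(v@row_))
C=cmd();n=n_
for h in (10,40,90):print(h,C[:3,:3].T@(n*h))
```

```text
[-2.208  2.25   2.182] 26.634413135587465 59.00472697452642 [ 0.836  0.384 -0.758  1.007 -0.371 -0.33 ]
[[  0.921  -0.126   0.369 515.261]
 [ -0.116  -0.992  -0.049 306.509]
 [  0.372   0.002  -0.928  80.488]
 [  0.      0.      0.      1.   ]] [516.821 306.659  83.428]
n 32.643285375508874 row 1.0892649029864008 perp [-2.225  0.29  -1.883]
10 [-3.085 -0.008 -9.512]
40 [-12.34   -0.034 -38.049]
90 [-27.765  -0.076 -85.61 ]
```

Run:
```python
from kin import *
C=cmd();G0=C[:3,3]
P=G0+n_*80; U=P.copy();U[2]=300;U[1]-=60;U[0]+=20
print(P,U,C[:3,:3].T@(U-G0))
fr=np.array([c_,s_,0]);t=np.radians(10);z=np.sin(t)*fr-np.array([0,0,1.])*np.cos(t)
print(delta(tool(z,-row_),U,C))
for q in ik(U,z,60):print(q,q6(q,row_))
y=np.radians(7.9);fx=np.array([np.cos(y),np.sin(y),0]);row=np.array([-fx[1],fx[0],0]);t=np.radians(18)
zo=np.array([0,0,-1.])*np.cos(t)-fx*np.sin(t)
for h in (100,0):
    p=np.array([612.5,-216.5,160+33+h])+19*zo
    for q in ik(p,zo,60):print(h,p,q,q6(q,row))
```

```text
[465.828 313.294 144.712] [485.828 253.294 300.   ] [  59.022   56.972 -209.719]
(array([  59.022,   56.972, -209.719]), array([-0.001, -1.504,  0.014]))
[ 0.856  0.139 -0.228  0.162 -1.112] [np.float64(-2.621262860880445), np.float64(0.5203297927093481)]
100 [ 606.684 -217.307  274.93 ] [-0.064  0.547  0.333  0.062 -1.665] [np.float64(-1.373055356747182), np.float64(1.7685372968426112)]
0 [ 606.684 -217.307  174.93 ] [-0.064  0.598  0.176  0.062 -1.457] [np.float64(-1.3856855205626848), np.float64(1.7559071330271085)]
```

Call:
step_arm:
  motion:
    - {"slide":[-1,0,-3],"dr":[0,0,0],"jaw":20}
    - {"slide":[-3,0,-9.5],"dr":[0,0,0],"jaw":20}
    - {"slide":[-12.3,0,-38],"dr":[0,0,0],"jaw":20}
    - {"slide":[-24.7,0,-76],"dr":[0,0,0],"jaw":20}
    - {"slide":[59,57,-210],"dr":[0,-1.5,0],"jaw":20}
    - {"slide":[59,57,-210],"dr":[0,-1.5,0],"jaw":20}
    - {"slide":[59,57,-210],"dr":[0,-1.5,0],"jaw":20}
    - {"slide":[59,57,-210],"dr":[0,-1.5,0],"jaw":20}

```text
clock: 17.45
position: [485.4, 252.2, 301.5]
ee_rot: [0.994, -0.065, 0.087, 0.005]
contact_force: [-0.2, -0.5, -1.1]
gripper_width: 26.8
grasp_force: 59.9
```

Run:
```python
from kin import *
apply([59,57,-210],[0,-1.5,0])
s=arm.read_state();print(s['gripper_width'],s['grasp_force'],s['joint_vel']);print(toolT(),cmd()[:3,3])
y=np.radians(7.9);fx=np.array([np.cos(y),np.sin(y),0]);row=np.array([-fx[1],fx[0],0]);t=np.radians(18)
zo=np.array([0,0,-1.])*np.cos(t)-fx*np.sin(t);p=np.array([612.5,-216.5,160+33+100])+19*zo
print(delta(tool(zo,-row),p,cmd()),delta(tool(zo,-row),p))
```

```text
26.821319877025285 59.856825027382 [-0.024 -0.056  0.068 -0.042 -0.233  0.067]
[[  0.977  -0.129   0.171 485.389]
 [ -0.127  -0.992  -0.021 252.246]
 [  0.173  -0.001  -0.985 301.493]
 [  0.      0.      0.      1.   ]] [485.7   253.283 300.252]
(array([172.651, 451.372,  56.464]), array([-0.13 , -3.483, -1.915])) (array([173.731, 449.976,  56.898]), array([-0.144, -3.474, -1.929]))
```

Call:
step_arm:
  motion:
    - {"slide":[173,451,56],"dr":[-0.13,-3.48,-1.92],"jaw":20}
    - {"slide":[173,451,56],"dr":[-0.13,-3.48,-1.92],"jaw":20}
    - {"slide":[173,451,56],"dr":[-0.13,-3.48,-1.92],"jaw":20}
    - {"slide":[173,451,56],"dr":[-0.13,-3.48,-1.92],"jaw":20}
    - {"slide":[173,451,56],"dr":[-0.13,-3.48,-1.92],"jaw":20}
    - {"slide":[173,451,56],"dr":[-0.13,-3.48,-1.92],"jaw":20}
    - {"slide":[173,451,56],"dr":[-0.13,-3.48,-1.92],"jaw":20}
    - {"slide":[173,451,56],"dr":[-0.13,-3.48,-1.92],"jaw":20}

```text
clock: 18.45
position: [604.8, -218.7, 271.3]
ee_rot: [0.985, 0.068, -0.161, 0.011]
contact_force: [0.8, -0.6, -1.0]
gripper_width: 26.9
grasp_force: 59.8
```

Call:
step_arm:
  motion:
    - {"slide":[0,0,0],"dr":[0,0,0],"jaw":20}
    - {"slide":[0,0,0],"dr":[0,0,0],"jaw":20}
    - {"slide":[0,0,0],"dr":[0,0,0],"jaw":20}
    - {"slide":[0,0,0],"dr":[0,0,0],"jaw":20}
    - {"slide":[0,0,0],"dr":[0,0,0],"jaw":20}
    - {"slide":[0,0,0],"dr":[0,0,0],"jaw":20}
    - {"slide":[0,0,0],"dr":[0,0,0],"jaw":20}
    - {"slide":[0,0,0],"dr":[0,0,0],"jaw":20}

```text
clock: 19.45
position: [606.1, -217.7, 273.4]
ee_rot: [0.985, 0.068, -0.158, 0.012]
contact_force: [-0.6, -0.8, -1.1]
gripper_width: 27.0
grasp_force: 60.0
```

Run:
```python
from kin import *
s=arm.read_state();print(s['joint_vel']);T,im=snap("wrist");print(T);setcmd(T);np.save("pics/T6.npy",T)
tp=optics.get_image("top");sc=optics.get_image("scene")
o=np.zeros((600,800,3),np.uint8);o[:384,:460]=im[:,26:486];o[:300,460:800]=cv2.resize(tp[170:245,310:395],(340,300),interpolation=cv2.INTER_CUBIC);o[300:,460:800]=cv2.resize(sc[130:225,95:203],(340,300),interpolation=cv2.INTER_CUBIC)
cv2.imwrite("pics/w6.png",im);cv2.imwrite("pics/s6.png",sc);cv2.imwrite("pics/t6.png",tp);cv2.imwrite("pics/v6.png",cv2.convertScaleAbs(o,alpha=1.3))
y=np.radians(7.9);fx=np.array([np.cos(y),np.sin(y),0]);row=np.array([-fx[1],fx[0],0]);t=np.radians(18)
zo=np.array([0,0,-1.])*np.cos(t)-fx*np.sin(t)
for h in (100,50,20,5,0,-3):print(h,delta(tool(zo,-row),np.array([612.5,-216.5,192.6+h])+19*zo))
O=np.array([612.5,-216.5,160.]);print("rim wrist",proj("wrist",O,T)-[26,0],proj("wrist",O+fx*31,T)-[26,0],proj("wrist",O+row*31,T)-[26,0],"scene",(proj("scene",O)-[95,130])*340/108+[460,300])
```

```text
[-0.002  0.001  0.001  0.002  0.001  0.   ]
[[   0.941    0.138   -0.31   606.144]
 [   0.13    -0.99    -0.046 -217.668]
 [  -0.313    0.003   -0.95   273.417]
 [   0.       0.       0.       1.   ]]
100 (array([ 0.194, -0.325, -1.268]), array([ 0.02 ,  0.03 , -0.003]))
50 (array([15.841, -0.466, 46.22 ]), array([ 0.02 ,  0.03 , -0.003]))
20 (array([25.23 , -0.551, 74.713]), array([ 0.02 ,  0.03 , -0.003]))
5 (array([29.924, -0.593, 88.96 ]), array([ 0.02 ,  0.03 , -0.003]))
0 (array([31.489, -0.608, 93.709]), array([ 0.02 ,  0.03 , -0.003]))
-3 (array([32.428, -0.616, 96.558]), array([ 0.02 ,  0.03 , -0.003]))
rim wrist [232.394 142.232] [232.389 107.527] [197.018 142.27 ] scene [618.599 481.157]
```

View pics/v6.png

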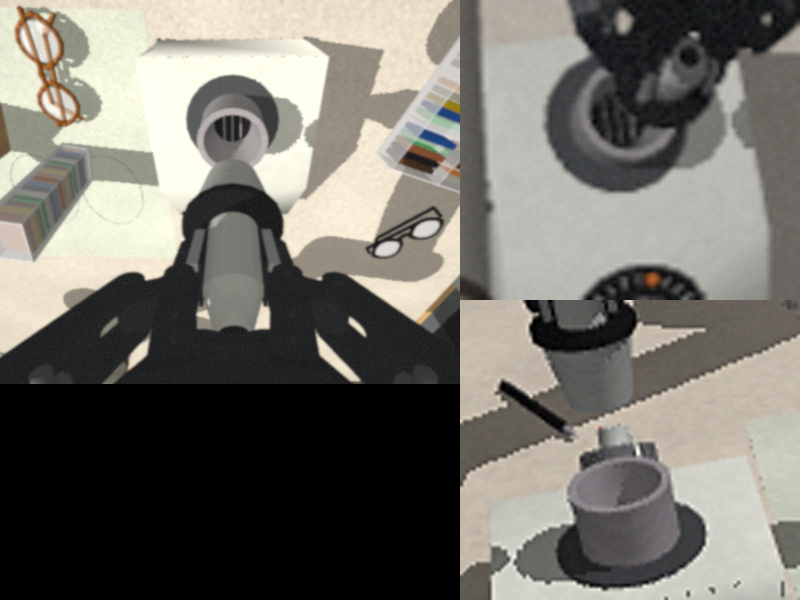

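The outlet rim is at (232,141) in the wrist crop, against (232,142) predicted. The slim nozzle hangs upright on x≈234, in line with it. I'll lower it slowly.

Call:
step_arm:
  motion:
    - {"slide":[9,-0.5,27],"dr":[0,0,0],"jaw":20}
    - {"slide":[16,-0.5,46],"dr":[0,0,0],"jaw":20}
    - {"slide":[21,-0.5,62],"dr":[0,0,0],"jaw":20}
    - {"slide":[25.2,-0.5,74.7],"dr":[0,0,0],"jaw":20}
    - {"slide":[28,-0.5,83],"dr":[0,0,0],"jaw":20}
    - {"slide":[29.9,-0.6,89],"dr":[0,0,0],"jaw":20}
    - {"slide":[31.2,-0.6,93],"dr":[0,0,0],"jaw":20}
    - {"slide":[31.5,-0.6,93.7],"dr":[0,0,0],"jaw":20}

```text
clock: 20.6
position: [606.9, -217.3, 174.7]
ee_rot: [0.985, 0.068, -0.158, 0.012]
contact_force: [0.8, -0.1, -1.4]
gripper_width: 27.1
grasp_force: 60.0
```

Run:
```python
from kin import *
apply([31.5,-.6,93.7],[0,0,0])
s=arm.read_state();T=toolT();print(s['contact_force'],s['wrist_torque'],T[:3,3],cmd()[:3,3],"Gz-rim",(T[:3,3]-19*T[:3,2]))
C=cmd();print(C[:3,:3].T@np.array([0,0,-1]))
```

```text
[ 0.799 -0.118 -1.38 ] [ 0.081 -0.773 -0.049] [ 606.937 -217.298  174.733] [ 606.689 -217.265  174.564] Gz-rim [ 612.806 -216.422  192.783]
[ 0.313 -0.003  0.95 ]
```

Call:
step_arm:
  motion:
    - {"slide":[0.2,0,0.5],"dr":[0,0,0],"jaw":20}
    - {"slide":[0.3,0,1],"dr":[0,0,0],"jaw":20}
    - {"slide":[0.5,0,1.5],"dr":[0,0,0],"jaw":20}
    - {"slide":[0.6,0,2],"dr":[0,0,0],"jaw":20}
    - {"slide":[0.8,0,2.5],"dr":[0,0,0],"jaw":20}
    - {"slide":[1,0,3],"dr":[0,0,0],"jaw":20}
    - {"slide":[1,0,3],"dr":[0,0,0],"jaw":20}
    - {"slide":[1,0,3],"dr":[0,0,0],"jaw":20}

```text
clock: 21.6
position: [607.2, -217.5, 172.3]
ee_rot: [0.985, 0.068, -0.157, 0.013]
contact_force: [0.6, -0.8, 5.0]
gripper_width: 26.4
grasp_force: 60.2
```

Run:
```python
from kin import *
apply([1,0,3],[0,0,0])
s=arm.read_state();T=toolT();print(s['contact_force'],s['wrist_torque'],T[:3,3],cmd()[:3,3],"Gz",(T[:3,3]-19*T[:3,2]))
```

```text
[ 0.599 -0.752  5.019] [-0.209 -0.761  0.065] [ 607.154 -217.49   172.307] [ 606.701 -217.272  171.402] Gz [ 613.009 -216.602  190.36 ]
```

Call:
step_arm:
  motion:
    - {"slide":[0.3,0,1],"dr":[0,0,0],"jaw":20}
    - {"slide":[0.6,0,2],"dr":[0,0,0],"jaw":20}
    - {"slide":[1,0,3],"dr":[0,0,0],"jaw":20}
    - {"slide":[1,0,3],"dr":[0,0,0],"jaw":20}
    - {"slide":[1,0,3],"dr":[0,0,0],"jaw":20}
    - {"slide":[1,0,3],"dr":[0,0,0],"jaw":20}
    - {"slide":[1,0,3],"dr":[0,0,0],"jaw":20}
    - {"slide":[1,0,3],"dr":[0,0,0],"jaw":20}

```text
clock: 22.6
position: [607.2, -217.5, 172.0]
ee_rot: [0.985, 0.069, -0.157, 0.014]
contact_force: [0.2, 2.0, 12.6]
gripper_width: 26.6
grasp_force: 61.3
```

Run:
```python
from kin import *
apply([1,0,3],[0,0,0])
s=arm.read_state();T=toolT();print(s['contact_force'],s['wrist_torque'],T[:3,3],cmd()[:3,3],"Gz",(T[:3,3]-19*T[:3,2]))
C=cmd();print("up",C[:3,:3].T@np.array([0,0,1]))
```

```text
[ 0.185  1.982 12.573] [ 0.337  0.447 -0.127] [ 607.246 -217.478  171.951] [ 606.713 -217.28   168.239] Gz [ 613.084 -216.564  190.009]
up [-0.313  0.003 -0.95 ]
```

Call:
step_arm:
  motion:
    - {"slide":[-1,0,-3],"dr":[0,0,0],"jaw":20}
    - {"slide":[-1,0,-3],"dr":[0,0,0],"jaw":60}
    - {"slide":[-1,0,-3],"dr":[0,0,0],"jaw":60}
    - {"slide":[-1,0,-3],"dr":[0,0,0],"jaw":60}
    - {"slide":[-6,0,-18],"dr":[0,0,0],"jaw":70}
    - {"slide":[-18,0,-55],"dr":[0,0,0],"jaw":70}
    - {"slide":[-34,0,-105],"dr":[0,0,0],"jaw":70}
    - {"slide":[-34,0,-105],"dr":[0,0,0],"jaw":70}

```text
clock: 23.6
position: [609.1, -217.6, 285.4]
ee_rot: [0.986, 0.068, -0.152, 0.014]
contact_force: [0.3, 0.1, -0.6]
gripper_width: 70.0
grasp_force: 0.0
```

Run:
```python
from kin import *
apply([-34,0,-105],[0,0,0]);print(toolT()[:3,3],cmd()[:3,3])
y=np.radians(7.9);fx=np.array([np.cos(y),np.sin(y),0]);row=np.array([-fx[1],fx[0],0]);t=np.radians(35)
nd=np.array([0,0,1.])*np.cos(t)-fx*np.sin(t)
D=np.array([481,-234,88.])
p=D+nd*120
print(p,delta(tool(-nd,-row),p,cmd()))
for q in ik(p,-nd,60):print(q,q6(q,row))
```

```text
[ 609.138 -217.623  285.402] [ 607.231 -216.896  278.605]
[ 412.824 -243.46   186.298] (array([-157.472,   -0.766,  149.072]), array([0.02 , 6.655, 0.007]))
[-0.462  0.051 -0.496 -0.621 -0.591] [np.float64(-0.5242016633927121), np.float64(2.617390990197081)]
```

Call:
step_arm:
  motion:
    - {"slide":[-157,0,149],"dr":[0,6.65,0],"jaw":80}
    - {"slide":[-157,0,149],"dr":[0,6.65,0],"jaw":80}
    - {"slide":[-157,0,149],"dr":[0,6.65,0],"jaw":80}
    - {"slide":[-157,0,149],"dr":[0,6.65,0],"jaw":80}
    - {"slide":[-157,0,149],"dr":[0,6.65,0],"jaw":80}
    - {"slide":[-157,0,149],"dr":[0,6.65,0],"jaw":80}
    - {"slide":[-157,0,149],"dr":[0,6.65,0],"jaw":80}
    - {"slide":[-157,0,149],"dr":[0,6.65,0],"jaw":80}

```text
clock: 24.6
position: [413.8, -244.3, 186.7]
ee_rot: [0.952, 0.067, 0.3, -0.019]
contact_force: [-0.5, 0.2, 0.1]
gripper_width: 80.3
grasp_force: 0.0
```

Run:
```python
from kin import *
s=arm.read_state();print(s['joints'],s['joint_vel']);T,im=snap("wrist");print(T);setcmd(T);np.save("pics/T7.npy",T)
sc=optics.get_image("scene");cv2.imwrite("pics/w7.png",im);cv2.imwrite("pics/s7.png",sc)
o=np.zeros((600,800,3),np.uint8)
c=proj("wrist",[481,-234,88],T);print("centre pred",c);x,y=int(c[0]),int(c[1]);x0,y0=x-65,max(y-65,0)
o[:520,:520]=cv2.resize(im[y0:y0+130,x0:x0+130],(520,520),interpolation=cv2.INTER_CUBIC);o[:311,520:]=cv2.resize(sc[110:220,90:189],(280,311),interpolation=cv2.INTER_CUBIC);o[311:521,520:]=cv2.resize(im,(280,210))
print(x0,y0);cv2.imwrite("pics/v7.png",cv2.convertScaleAbs(o,alpha=1.3))
```

```text
[-0.458  0.039 -0.499 -0.607 -0.595  2.603] [ 0.011  0.007  0.    -0.004  0.001  0.006]
[[   0.812    0.139    0.568  413.753]
 [   0.116   -0.99     0.077 -244.309]
 [   0.573    0.004   -0.82   186.66 ]
 [   0.       0.       0.       1.   ]]
centre pred [257.777 185.986]
192 120
```

View pics/v7.png

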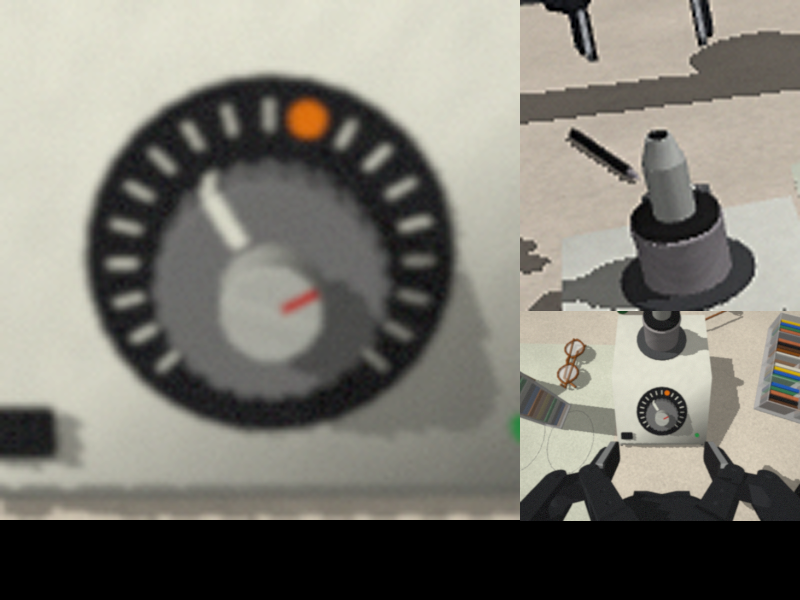

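The slim nozzle stands upright in the outlet with its collar on the rim. In the wrist crop, the dial disc centre is (270,251), the orange dot (307,119), the pointer end (207,180), the knob top (271,307) and the ring's left and right edges are 152 and 390.

```bash
cat > dial.py <<'E'
from kin import *
y=np.radians(7.9);fx=np.array([np.cos(y),np.sin(y),0]);row=np.array([-fx[1],fx[0],0]);t=np.radians(35)
nd=np.array([0,0,1.])*np.cos(t)-fx*np.sin(t);ux=np.cross(row,nd) # up the slope
def pt(D,h,r=0,th=0): # th clockwise from up, facing panel
    return D+nd*(h-18)+r*(np.cos(th)*ux-np.sin(th)*row)
E
python3 - <<'E'
from dial import *
print(ux)
T=np.load("pics/T7.npy");P=lambda x,y:np.array([192+x/4-.4,120+y/4-.4])
def f(v):
    D=v[:3];pr=lambda p:proj("wrist",p,T)
    return np.r_[pr(pt(D,1))-P(270,251),pr(pt(D,42))-P(271,307),pr(pt(D,1,36,v[3]))-P(307,119),pr(pt(D,26,26,v[4]))-P(207,182),
      (pr(pt(D,20,26,np.pi/2))-pr(pt(D,20,26,-np.pi/2)))[0]-59.5,.5*(proj("top",pt(D,1,36,v[3]))-[358.2,239.6]),.3*(proj("top",pt(D,1))-[355,251.4])]
r=least_squares(f,[481,-234,88,.2,-.5]);print(r.x,r.fun);print("turn",np.degrees(r.x[3]-r.x[4]))
np.save("D.npy",r.x)
D=r.x[:3]
for h in (60,30,11): print(h,delta(tool(-nd,-row),pt(D,h),cmd()))
E
```

```text
[0.811 0.113 0.574]
[ 473.106 -235.929  105.249    0.263   -0.516] [-0.453  0.894 -0.585  0.737  0.571 -2.326  0.379  0.682 -1.355  0.411
 -0.511  0.21  -0.207]
turn 44.600917128788
60 (array([ 2.469, -0.261, 59.066]), array([0.015, 0.008, 0.022]))
30 (array([ 2.5  , -0.325, 89.066]), array([0.015, 0.008, 0.022]))
11 (array([  2.52 ,  -0.365, 108.066]), array([0.015, 0.008, 0.022]))
```

Call:
step_arm:
  motion:
    - {"slide":[2.5,0,30],"dr":[0,0,0],"jaw":80}
    - {"slide":[2.5,0,55],"dr":[0,0,0],"jaw":80}
    - {"slide":[2.5,0,55],"dr":[0,0,0],"jaw":80}
    - {"slide":[2.5,0,55],"dr":[0,0,0],"jaw":80}
    - {"slide":[2.5,0,55],"dr":[0,0,0],"jaw":80}
    - {"slide":[2.5,0,55],"dr":[0,0,0],"jaw":80}
    - {"slide":[2.5,0,55],"dr":[0,0,0],"jaw":80}
    - {"slide":[2.5,0,55],"dr":[0,0,0],"jaw":80}

```text
clock: 25.7
position: [446.6, -239.7, 142.8]
ee_rot: [0.951, 0.066, 0.3, -0.019]
contact_force: [1.2, -0.1, 0.5]
gripper_width: 80.0
grasp_force: 0.0
```

Run:
```python
from dial import *
apply([2.5,0,55],[0,0,0]);v=np.load("D.npy");D=v[:3]
T,im=snap("wrist");print(T[:3,3],cmd()[:3,3]);np.save("pics/T8.npy",T);cv2.imwrite("pics/w8.png",im)
c=proj("wrist",D,T);x0,y0=int(c[0])-100,max(int(c[1])-75,0);print(x0,y0)
o=cv2.resize(im[y0:y0+150,x0:x0+200],(800,600),interpolation=cv2.INTER_CUBIC);o=cv2.convertScaleAbs(o,alpha=1.3)
for p in (pt(D,1),pt(D,42),pt(D,1,36,v[3]),pt(D,26,26,v[4]),pt(D,20,26,np.pi/2),pt(D,20,26,-np.pi/2)):
    q=(proj("wrist",p,T)-[x0,y0]+.4)*4;print(q)
cv2.imwrite("pics/v8.png",o)
```

```text
[ 446.609 -239.718  142.791] [ 446.998 -239.806  143.005]
158 138
[404.951 271.29 ]
[405.752 361.462]
[456.034  94.953]
[329.002 196.632]
[551.296 308.957]
[259.133 308.524]
```

View pics/v8.png

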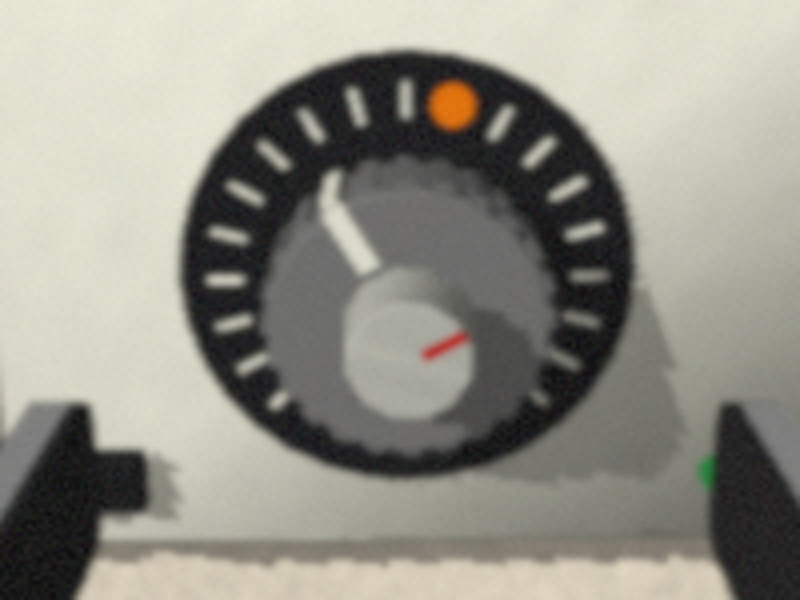

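The closer crop shows the disc centre at (407,263), knob top (408,360), dot (453,105), pointer corner (322,204) and ring edges at 262 and 557.

Run:
```python
from dial import *
T7=np.load("pics/T7.npy");T8=np.load("pics/T8.npy")
S=[(T7,lambda x,y:np.array([192+x/4-.4,120+y/4-.4]),((270,251),(271,307),(307,119),(207,182),(59.5))),
   (T8,lambda x,y:np.array([158+x/4-.4,138+y/4-.4]),((408,263),(408,360),(453,105),(322,204),(295/4)))]
def f(v,rd=None):
    D=v[:3];out=[];rd=rd or v[5]
    for T,P,o in S:
        pr=lambda p:proj("wrist",p,T)
        out+=[pr(pt(D,v[6]))-P(*o[0]),pr(pt(D,42))-P(*o[1]),pr(pt(D,v[6],rd,v[3]))-P(*o[2]),pr(pt(D,26,26,v[4]))-P(*o[3]),[(pr(pt(D,18,26,np.pi/2))-pr(pt(D,18,26,-np.pi/2)))[0]-o[4]]]
    out+=[[(v[6]-1)/3]]
    return np.concatenate(out)
for rd in (None,36.):
    r=least_squares(f,[481,-234,95,.2,-.5,34,1],args=(rd,));print(r.x,"\n",r.fun);print("turn",np.degrees(r.x[3]-r.x[4]))
    np.save("D.npy",r.x)
    D=r.x[:3]
    for h in (30,12): print(h,delta(tool(-nd,-row),pt(D,h),cmd()))
```

```text
[ 472.46  -236.587  109.294    0.255   -0.58    32.418   -1.094] 
 [ 0.152 -0.366  0.136  0.216 -0.029 -0.224 -0.862  0.648 -0.856 -0.016
  0.719  0.372  0.394  0.024  0.183  0.081 -1.459  0.079 -0.698]
turn 47.84644404807088
30 (array([ 1.717,  0.252, 30.333]), array([0.015, 0.008, 0.022]))
12 (array([ 1.736,  0.214, 48.333]), array([0.015, 0.008, 0.022]))
[ 472.982 -236.115  105.202    0.258   -0.557   99.178    0.245] 
 [-0.28   0.84  -0.38   0.928  0.556 -2.329 -0.505  1.498 -1.789 -0.551
  1.932 -0.301  0.609  0.729 -2.563  0.627 -0.822 -1.392 -0.252]
turn 46.724791624597536
30 (array([-0.148, -0.158, 34.02 ]), array([0.015, 0.008, 0.022]))
12 (array([-0.129, -0.196, 52.02 ]), array([0.015, 0.008, 0.022]))
```

Call:
step_arm:
  motion:
    - {"slide":[1.7,0.2,20],"dr":[0,0,0],"jaw":80}
    - {"slide":[1.7,0.2,38],"dr":[0,0,0],"jaw":80}
    - {"slide":[1.7,0.2,46],"dr":[0,0,0],"jaw":80}
    - {"slide":[1.7,0.2,50],"dr":[0,0,0],"jaw":80}
    - {"slide":[1.7,0.2,50],"dr":[0,0,0],"jaw":45}
    - {"slide":[1.7,0.2,50],"dr":[0,0,0],"jaw":45}
    - {"slide":[1.7,0.2,50],"dr":[0,0,0],"jaw":45}
    - {"slide":[1.7,0.2,50],"dr":[0,0,0],"jaw":45}

```text
clock: 26.75
position: [476.0, -235.8, 103.5]
ee_rot: [0.951, 0.067, 0.3, -0.019]
contact_force: [-4.2, 0.6, 5.8]
gripper_width: 45.0
grasp_force: 3.8
```

Run:
```python
from dial import *
apply([1.7,.2,50],[0,0,0])
s=arm.read_state();T=toolT();print(s['contact_force'],s['wrist_torque'],s['gripper_width'],s['grasp_force'],s['joints'],T[:3,3],cmd()[:3,3]);D=np.load("D.npy")[:3]
v=T[:3,3]-D;print("h",v@nd+18,"up",v@ux,"row",v@row)
```

```text
[-4.215  0.607  5.771] [0.179 1.277 0.238] 44.98813249300388 3.8252355996519327 [-0.414  0.249 -0.463 -0.783 -0.438  2.774] [ 476.017 -235.754  103.497] [ 476.784 -235.977  102.992]
h 14.850363656001889 up 1.5247031327481244 row -0.059926098380231954
```

Call:
step_arm:
  motion:
    - {"slide":[0,0,0],"dr":[0,0,0],"jaw":80}
    - {"slide":[0,0,0],"dr":[0,0,0],"jaw":80}
    - {"slide":[0,0,3],"dr":[0,0,0],"jaw":80}
    - {"slide":[0,0,8],"dr":[0,0,0],"jaw":80}
    - {"slide":[0,0,10],"dr":[0,0,0],"jaw":80}
    - {"slide":[0,0,10],"dr":[0,0,0],"jaw":45}
    - {"slide":[0,0,10],"dr":[0,0,0],"jaw":45}
    - {"slide":[0,0,10],"dr":[0,0,0],"jaw":45}

```text
clock: 27.75
position: [481.9, -235.6, 94.9]
ee_rot: [0.951, 0.067, 0.3, -0.019]
contact_force: [-4.1, -1.4, 3.7]
gripper_width: 49.1
grasp_force: 61.1
```

Run:
```python
from dial import *
apply([0,0,10],[0,0,0])
s=arm.read_state();T=toolT();print(s['contact_force'],s['wrist_torque'],s['gripper_width'],s['grasp_force'],T[:3,3],cmd()[:3,3])
im0=cv2.imread("pics/w8.png");T,im=snap("wrist");cv2.imwrite("pics/w9.png",im);np.save("pics/T9.npy",T)
def cents(im):
    h=cv2.cvtColor(im,cv2.COLOR_BGR2HSV);o={}
    for n,lo,hi in (("orange",(8,150,120),(20,255,255)),("red",(170,120,80),(180,255,255)),("red0",(0,120,80),(5,255,255))):
        m=cv2.inRange(h,lo,hi)[130:330,150:370];yy,xx=np.nonzero(m)
        o[n]=(xx.mean()+150,yy.mean()+130,len(xx)) if len(xx) else None
    return o
print(cents(im0),cents(im))
D=np.load("D.npy");
for z in (-5,0,5):print(z,proj("wrist",pt(D[:3]-z*nd,1,32.4,.256),T))
```

```text
[-4.102 -1.443  3.662] [-0.557  1.395 -0.189] 49.14303253978533 61.05870723724365 [ 481.899 -235.642   94.878] [ 482.46  -235.211   94.794]
{'orange': (np.float64(270.8315789473684), np.float64(163.90526315789475), 95), 'red': None, 'red0': (np.float64(269.1666666666667), np.float64(223.875), 24)} {'orange': (np.float64(273.9217877094972), np.float64(189.0), 179), 'red': None, 'red0': (np.float64(271.8620689655172), np.float64(280.05172413793105), 58)}
-5 [273.741 195.845]
0 [273.243 192.92 ]
5 [272.775 190.17 ]
```

Call:
step_arm:
  motion:
    - {"slide":[0,0,0],"dr":[0,0,0.8],"jaw":45}
    - {"slide":[0,0,0],"dr":[0,0,1.7],"jaw":45}
    - {"slide":[0,0,0],"dr":[0,0,2.6],"jaw":45}
    - {"slide":[0,0,0],"dr":[0,0,3.5],"jaw":45}
    - {"slide":[0,0,0],"dr":[0,0,4.4],"jaw":45}
    - {"slide":[0,0,0],"dr":[0,0,5.3],"jaw":45}
    - {"slide":[0,0,0],"dr":[0,0,6],"jaw":45}
    - {"slide":[0,0,0],"dr":[0,0,6],"jaw":45}

```text
clock: 28.8
position: [480.9, -240.6, 93.8]
ee_rot: [0.896, -0.328, 0.268, -0.134]
contact_force: [-6.8, -15.9, -3.7]
gripper_width: 49.6
grasp_force: 61.6
```

Run:
```python
from dial import *
Tp=np.load("pics/T9.npy");apply([0,0,0],[0,0,6])
s=arm.read_state();T=toolT();print(s['contact_force'],s['wrist_torque'],s['gripper_width'],s['grasp_force'],s['joint_vel'],T[:3,3])
print("rot",np.degrees(R.from_matrix(Tp[:3,:3].T@T[:3,:3]).as_rotvec()))
T,im=snap("wrist");cv2.imwrite("pics/w10.png",im);np.save("pics/T10.npy",T)
```

```text
[ -6.794 -15.94   -3.694] [-4.104  3.457 -2.398] 49.612972332078755 61.632739305496216 [-0.001  0.001  0.    -0.002 -0.001  0.019] [ 480.852 -240.614   93.757]
rot [-0.602  0.131 47.974]
```

Call:
step_arm:
  motion:
    - {"slide":[0,0,0],"dr":[0,0,0],"jaw":80}
    - {"slide":[0,0,0],"dr":[0,0,0],"jaw":80}
    - {"slide":[0,0,0],"dr":[0,0,0],"jaw":80}
    - {"slide":[0,0,-30],"dr":[0,0,0],"jaw":80}
    - {"slide":[0,0,-60],"dr":[0,0,-1.5],"jaw":80}
    - {"slide":[0,0,-60],"dr":[0,0,-3],"jaw":80}
    - {"slide":[0,0,-60],"dr":[0,0,-4.5],"jaw":80}
    - {"slide":[0,0,-60],"dr":[0,0,-6],"jaw":80}

```text
clock: 29.85
position: [448.3, -239.1, 144.0]
ee_rot: [0.953, 0.028, 0.299, -0.032]
contact_force: [-0.3, -0.2, -0.4]
gripper_width: 80.2
grasp_force: 0.0
```

Run:
```python
from dial import *
apply([0,0,-60],[0,0,-6])
T,im=snap("wrist");cv2.imwrite("pics/w11.png",im);np.save("pics/T11.npy",T);print(T,cmd()[:3,3])
np.set_printoptions(linewidth=250)
for n in ("w8","w11"):
    im=cv2.imread(f"pics/{n}.png");h=cv2.cvtColor(im,cv2.COLOR_BGR2HSV)
    for nm,lo,hi in (("orange",(8,150,120),(20,255,255)),("red",(0,120,80),(6,255,255))):
        m=cv2.inRange(h,lo,hi)[120:320,150:370];yy,xx=np.nonzero(m);print(n,nm,xx.mean()+150,yy.mean()+120,len(xx))
    g=cv2.cvtColor(im,cv2.COLOR_BGR2GRAY);m=((g>130)).astype(np.uint8)
    k,l,st,ce=cv2.connectedComponentsWithStats(m)
    for i in range(1,k):
        if 5<st[i,4]<600 and 190<ce[i,0]<330 and 140<ce[i,1]<270: print(n,st[i],ce[i])
```

```text
[[   0.819    0.072    0.569  448.345]
 [   0.034   -0.996    0.077 -239.118]
 [   0.572   -0.044   -0.819  143.995]
 [   0.       0.       0.       1.   ]] [ 448.406 -239.808  143.979]
w8 orange 270.8315789473684 163.90526315789475 95
w8 red 269.1666666666667 223.875 24
w8 [291 174   4   4   7] [292.286 175.286]
w8 [238 182  14  24 126] [244.079 195.056]
w8 [297 183   6   4   8] [299.875 184.625]
w8 [211 207   7   2  13] [213.769 207.538]
w8 [245 213  17  18 145] [252.145 222.386]
w8 [263 215   3   4   6] [264.167 216.5  ]
w8 [262 229  11   4  27] [267.185 230.185]
w11 orange 268.09473684210525 165.83157894736843 95
w11 red 270.2916666666667 226.08333333333331 24
w11 [279 167   3   5   6] [280.167 169.333]
w11 [297 183   5   3   6] [298.833 184.   ]
w11 [263 186   9  20 112] [267.054 196.   ]
w11 [247 216  29  19 267] [257.352 226.532]
w11 [250 236  17   7  56] [257.571 239.446]
```

```bash
cat > meas.py <<'E'
from dial import *
def plane(px,T,h,D):
    o,d=ray("wrist",px,T);q=D+nd*(h-18);s=((q-o)@nd)/(d@nd);v=o+d*s-D;return np.array([v@ux,-v@row]) # up, right(cw)
def measure(n,T,D):
    im=cv2.imread(f"pics/{n}.png");h=cv2.cvtColor(im,cv2.COLOR_BGR2HSV);g=cv2.cvtColor(im,cv2.COLOR_BGR2GRAY).astype(float)
    m=cv2.inRange(h,(8,150,120),(20,255,255))[120:320,150:370];yy,xx=np.nonzero(m);dot=plane((xx.mean()+150,yy.mean()+120),T,0,D)
    m=cv2.inRange(h,(0,120,80),(6,255,255))[120:320,150:370];yy,xx=np.nonzero(m);red=np.array([plane((x+150,y+120),T,42,D) for x,y in zip(xx,yy)])
    k,l,st,ce=cv2.connectedComponentsWithStats((g>130).astype(np.uint8))
    best=[i for i in range(1,k) if 80<st[i,4]<200 and 225<ce[i,0]<300 and 185<ce[i,1]<205][0]
    yy,xx=np.nonzero(l==best);P=np.array([plane((x,y),T,26,D) for x,y in zip(xx,yy)])
    P=P[np.hypot(*P.T)<25]
    vx,vy,x0,y0=cv2.fitLine(P.astype(np.float32),cv2.DIST_HUBER,0,.01,.01).ravel()
    if vx<0:vx,vy=-vx,-vy
    rr=cv2.fitLine(red.astype(np.float32),cv2.DIST_L2,0,.01,.01).ravel()
    return dot,np.degrees(np.arctan2(vy,vx)),np.array([x0,y0]),np.array([vx,vy]),red.mean(0),np.degrees(np.arctan2(rr[1],rr[0]))
def report(names,D):
    L=[]
    for n in names:
        T=np.load(f"pics/T{n[1:]}.npy");dot,a,p,v,red,ra=measure(n,T,D);L.append((p,v))
        print(n,"dot",dot,np.degrees(np.arctan2(dot[1],dot[0])),np.hypot(*dot),"pointer dir",a,"thru",p,"red",red,ra)
    if len(L)>1:
        A=np.array([[-v[1],v[0]] for p,v in L]);b=np.array([-v[1]*p[0]+v[0]*p[1] for p,v in L]);print("axis offset (up,right)",np.linalg.lstsq(A,b,rcond=None)[0])
E
python3 - <<'E'
from meas import *
for D in (np.array([472.46,-236.59,109.3]),np.array([473.1,-235.9,105.2]),np.array([475.5,-235.6,101.])): report(("w8","w11"),D)
E
```

```text
w8 dot [31.665  7.968] 14.12450401071462 32.65187477788787 pointer dir -30.164833 thru [ 15.106 -10.111] red [2.771 5.557] 62.291084
w11 dot [31.814  8.179] 14.41747325980411 32.848241136632126 pointer dir 17.286367 thru [17.191  5.534] red [2.924 6.161] 61.033646
axis offset (up,right) [-1.698 -0.344]
w8 dot [32.607  8.74 ] 15.004503061891414 33.75759503570237 pointer dir -30.211807 thru [15.461 -9.635] red [2.83  6.318] 62.291084
w11 dot [32.723  8.843] 15.121817909189932 33.89714408361634 pointer dir 17.359777 thru [17.47   6.104] red [2.942 6.796] 61.033638
axis offset (up,right) [-1.425  0.197]
w8 dot [31.996  8.932] 15.598024752983152 33.218978913766556 pointer dir -30.104446 thru [ 14.492 -10.03 ] red [1.089 6.497] 62.291084
w11 dot [32.071  8.898] 15.50614964522678 33.28250963445202 pointer dir 17.095722 thru [16.524  6.188] red [1.15  6.813] 61.033646
axis offset (up,right) [-3.081  0.159]
```

Run:
```python
from dial import *
s=arm.read_state();T=toolT();setcmd(T);print(s['joint_vel'],T,s['clock'])
A=np.array([477.2,-236.2,91.5]);np.save("A.npy",A)
for k in (55,25,0):print(k,delta(tool(-nd,-row),A+nd*k,T))
```

```text
[-0.001  0.003  0.001  0.    -0.    -0.302] [[   0.819    0.075    0.568  448.367]
 [   0.038   -0.996    0.077 -239.171]
 [   0.572   -0.042   -0.819  143.951]
 [   0.       0.       0.       1.   ]] 29.9
55 (array([-6.262,  1.486,  4.581]), array([ 0.011, -0.001, -0.537]))
25 (array([-6.269,  1.44 , 34.581]), array([ 0.011, -0.001, -0.537]))
0 (array([-6.276,  1.402, 59.581]), array([ 0.011, -0.001, -0.537]))
```

Call:
step_arm:
  motion:
    - {"slide":[-6.2,1.4,5],"dr":[0,0,0],"jaw":80}
    - {"slide":[-6.2,1.4,25],"dr":[0,0,0],"jaw":80}
    - {"slide":[-6.2,1.4,45],"dr":[0,0,0],"jaw":80}
    - {"slide":[-6.2,1.4,57],"dr":[0,0,0],"jaw":80}
    - {"slide":[-6.2,1.4,59],"dr":[0,0,0],"jaw":80}
    - {"slide":[-6.2,1.4,59],"dr":[0,0,0],"jaw":45}
    - {"slide":[-6.2,1.4,59],"dr":[0,0,0],"jaw":45}
    - {"slide":[-6.2,1.4,59],"dr":[0,0,0],"jaw":45}

```text
clock: 30.9
position: [476.1, -236.5, 92.6]
ee_rot: [0.953, 0.025, 0.299, -0.033]
contact_force: [-3.5, 0.2, 4.3]
gripper_width: 49.2
grasp_force: 61.0
```

Run:
```python
from dial import *
apply([-6.2,1.4,59],[0,0,0])
s=arm.read_state();T=toolT();print(s['contact_force'],s['wrist_torque'],s['gripper_width'],s['grasp_force'],T,cmd());setcmd(T)
```

```text
[-3.55   0.223  4.323] [0.216 1.256 0.291] 49.15518986773466 60.951433181762695 [[   0.82     0.067    0.569  476.141]
 [   0.028   -0.997    0.077 -236.547]
 [   0.572   -0.047   -0.819   92.645]
 [   0.       0.       0.       1.   ]] [[   0.819    0.075    0.568  476.931]
 [   0.038   -0.996    0.077 -236.24 ]
 [   0.572   -0.042   -0.819   92.019]
 [   0.       0.       0.       1.   ]]
```

Call:
step_arm:
  motion:
    - {"slide":[0,0,0],"dr":[0,0,-0.2],"jaw":45}
    - {"slide":[0,0,0],"dr":[0,0,-0.35],"jaw":45}
    - {"slide":[0,0,0],"dr":[0,0,-0.35],"jaw":45}
    - {"slide":[0,0,0],"dr":[0,0,-0.35],"jaw":80}
    - {"slide":[0,0,0],"dr":[0,0,-0.35],"jaw":80}
    - {"slide":[0,0,0],"dr":[0,0,-0.35],"jaw":80}
    - {"slide":[0,0,-35],"dr":[0,0,-0.35],"jaw":80}
    - {"slide":[0,0,-60],"dr":[0,0,-0.35],"jaw":80}

```text
clock: 31.9
position: [442.1, -241.4, 141.3]
ee_rot: [0.953, 0.048, 0.299, -0.025]
contact_force: [0.8, -0.5, 0.4]
gripper_width: 80.1
grasp_force: 0.0
```

Run:
```python
from meas import *
T,im=snap("wrist");cv2.imwrite("pics/w12.png",im);np.save("pics/T12.npy",T);print(T[:3,3],arm.read_state()['joint_vel'])
for D in (np.array([473.1,-235.9,105.2]),np.array([473.5,-236.2,99.])): report(("w8","w11","w12"),D)
```

```text
[ 442.085 -241.394  141.319] [ 0.006  0.039  0.017 -0.072  0.055  0.076]
w8 dot [32.628  8.814] 15.117389571325193 33.79772062092512 pointer dir -30.301258 thru [15.534 -9.605] red [2.852 6.392] 62.291637
w11 dot [32.739  8.919] 15.239227503698666 33.93192784832813 pointer dir 17.359646 thru [17.486  6.179] red [2.958 6.871] 61.03409
w12 dot [32.401  8.992] 15.511079041738633 33.62560005476309 pointer dir 14.281607 thru [17.232  5.302] red [2.315 6.638] 61.11706
axis offset (up,right) [-1.529  0.378]
w8 dot [34.756  8.709] 14.066789747618385 35.83095384656464 pointer dir -30.644028 thru [16.305 -9.847] red [3.745 6.271] 62.291637
w11 dot [34.822  8.663] 13.97041874509044 35.88342321917063 pointer dir 18.510258 thru [18.269  5.732] red [3.795 6.574] 61.03408
w12 dot [34.649  8.787] 14.229696521768947 35.74537261103303 pointer dir 14.690086 thru [18.255  4.867] red [3.358 6.394] 61.117054
axis offset (up,right) [-0.008 -0.159]
```

```bash
python3 -c "
from bench import arm
print(arm.job_done())"
```

```text
the job is handed in; nothing more can be done
None
```

The job is handed in at about 32 s on the robot's clock: the wide nozzle is seated in the empty rack pocket, the slim nozzle is upright and home in the outlet, and the heat pointer is within about 1° of the orange dot with the airflow knob unmoved.

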